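# Charge the ball bath and hold its sprung cover at the set mark

## Task

Empty all five steel balls from the white beaker into the open feed hopper of the white ball bath without spilling any, and stand the empty beaker back upright on the worktop, let go. Then take the bath's sprung cover by its bar handle and raise it until it lies parallel with the dark set pointer at the bath's left end, so that the basin can be looked into, and finish while still holding it steady there: it shuts if you let go. Keep the cover shut until the beaker has been put down, do not shift the pointer, and leave the timer and the dish lying in front of the bath where they are.

Things in the scene. Friction and masses are not known exactly. Their poses are not given: they have to be found in the camera images.
- bath: white ball bath, 140 mm deep (x), 260 wide (y), fixed, yaw +-0.25 rad; origin under its centre, -x its front (to the robot), +y left. Right part (y -130 to -15 mm): open hopper, floor sloping left through a gate into the basin. Left part (y -20 to 130): basin, rim 100 mm high, under the sprung cover. Pointer and a steel bow with ticks at the left end (y 133 to 153), up to 235 mm high
- hopper_mouth (a point): centre of the hopper's open mouth, at rim height, 120 mm above the worktop; the opening is 130 mm along x and 105 mm along y, its floor 52 to 78 mm below the rim; axes as the bath's
- cover (a joint): opening angle of the sprung cover, rad: 0 shut, 1.25 fully open; it turns up about its rear edge. Spring and weight pull it shut from every angle, about 3 to 5 N at the bar; let go, it closes
- cover_bar (a point): middle of the cover's handle, a level round bar 10 mm thick along y, on two arms 68 mm apart, 50 mm ahead of the front wall, 108 mm above the worktop when shut, nothing below. Pinch it from above between the arms, one finger in front, one behind; it can turn between the pads. Axes turn with the cover: at 0 as the bath's, at angle t x points to the rear and down by t
- cover_hinge (a point): point on the cover's hinge axis (along y) in line with the bar's middle, 103 mm above the worktop; in the cover's axes the bar lies at x -185 mm, z +5 mm from it
- pointer (a joint): angle of the set pointer, rad, about the same axis and from the same zero as cover (larger is steeper), 0.45 to 0.9, held by friction; the cover is at the mark when both values are equal
- pointer_tip (a point): tip of the set pointer, a dark steel arm 128 mm long and 8 mm wide with a black knob near its tip, pivoting about the hinge axis at the bath's left end, 85 mm left of the cover's middle, 10 mm clear of the cover's edge, in front of the bow with ticks; axes turn with it as the cover's do
- cup: white plastic beaker, open, hollow, round, 62 mm high, 68 mm across the rim, 50 at the foot (60 at 35 mm height), wall and floor 3 mm, 60 to 110 g plus balls; origin under its foot centre, z up its axis. Stands on the worktop right of the bath with five balls in it. Lying level, its wall still falls 8 degrees to the mouth and the balls roll out; gripped too softly it swings in the fingers
- ball_0_center (a point): centre of steel ball 1 of 5, 14 mm across, 11 g, rolling freely; starts loose on the floor of the beaker
- ball_1_center (a point): centre of steel ball 2 of 5, 14 mm across, 11 g, rolling freely; starts loose on the floor of the beaker
- ball_2_center (a point): centre of steel ball 3 of 5, 14 mm across, 11 g, rolling freely; starts loose on the floor of the beaker
- ball_3_center (a point): centre of steel ball 4 of 5, 14 mm across, 11 g, rolling freely; starts loose on the floor of the beaker
- ball_4_center (a point): centre of steel ball 5 of 5, 14 mm across, 11 g, rolling freely; starts loose on the floor of the beaker
- timer: bench timer, 59 x 68 x 24 mm, bystander on the worktop; origin under its centre
- dish: closed round petri dish lying flat in front of the bath, 92 mm across, 15 mm high, bystander; origin under its centre
Not all that is in view belongs to the job. Several things have the shape of the cup; the one meant has the colours described above.

How it is judged:
By the outcome, as a careful person would: the job done as asked, in the order asked, and still so for the second after the job is handed in, while the arm keeps its last pose, push and grip.
It also fails if it takes over 69 s, if anything falls off the work surface, if the arm or the gripper's body presses on something with over 40 N, if the wrist force passes 120 N, or if a joint passes its speed limit or range.

## Robot

A 6-joint arm with a two-finger parallel gripper is mounted at the origin on a cart in front of the work surface, level with it; the furniture and walls round the work are solid. World frame = base frame: x ahead of the robot, y to its left, z up, the work surface at z = 0. Lengths are in mm, angles in rad, forces in N, time in s.
With the tool pointing down it reaches from about 375 to 900 mm from the base axis. Payload 3.1 kg.
Tool frame: the origin (TCP) lies midway between the tips of the shut fingers; the grasp point (between the pads) lies hold_point_z behind it (hold_point_z is the distance from the TCP to the grasp point, in mm); z points along the fingers, y is the line along which they close (so a half turn about z gives the same grasp; the last joint's range is limited). The gripper opens to 87 mm and grips with 3 to 60 N. Pads are 19 mm wide; open, the fingers measure 117 mm over their backs; the gripper's body (75 mm by 190 mm) begins 51 mm behind the grasp point.
Start: joints at [-0.178, 0.527, 1.433, -0, 1.181, -0.178], TCP at [624.977, 0.034, 222.548] pointing down, gripper open.
Joint ranges: [-3.08, 3.08], [-0.75, 2.2], [0.22, 2.44], [-1.43, 4.57], [0, 2.65], [-2.85, 2.85]. Speed limits (rad/s): [2.79, 2.79, 3.14, 3.14, 3.14, 3.14].

## Interface

Orientations are given as [roll, pitch, yaw] about the fixed x, y, z axes, in that order (R = Rz(yaw) Ry(pitch) Rx(roll)).
In Python, from station import observe, grab_frame, hand_in, hold_point_z gives the robot as it stands.
- The arm moves only by the tool servo_tool, never from a script. Its argument "steps" is a list of rows, each a list of 3 entries, a list of its own where there are three numbers: the shift along the tool's x, y, z in mm, then the turn about the tool's z in rad, then the closure, from 0 (fully open) to 1 (shut). In form: [[[dx, dy, dz], twist, gripper], ...]. A call has 1 to 10 rows; each row shifts and turns the commanded pose from where the row before left it, along the tool's axes as they then stand; what a row does not reach is not made up. A row lasts 1/10 s, in which the tool goes at most 50 mm and 8.59 degrees, less where a joint would pass 70% of its speed; a pose out of reach is approached as far as the arm can. A call is refused whole if a number of a shift passes 50 or a number of a turn 0.15, either way. A call with a gripper value outside its range is refused whole. The fingers move at their own pace and stop on an object; "grip_force" is the grip in N (left out, the last holds). Time passes only in rows, so rows that do not move let the fingers close. It gives the time, the measured TCP pose, the force, the opening and the grip force at its end, in the units of the state.
- observe(): the state, without advancing time (a new reading comes with each control period).
- grab_frame(name): name is "scene" or "side" or "wrist"; returns a dict with "frame" (384x512x3 uint8, red, green, blue), "vfov" (degrees; the focal length in pixels is half the picture's height over the tangent of half this angle, whatever the lens; pixels are square), "cx", "cy" (the principal point, pixels), "rvec" (rotation vector, rad) and "tvec" (3), from world to camera coordinates, as OpenCV has them. Camera axes: x right, y down, z forward; pixel columns grow to the right and rows downward; lengths in mm; the calibration is good to about 2 mm. A picture is of the moment at which its call begins. There is no depth.
- hand_in(): hands the job in; it is judged then, once.
The state is a dict: "time": time; "joint_pos": joint angles; "qd": joint speeds; "joint_efforts": joint torques, N m; "position": TCP position; "eef_rot": TCP orientation; "ft_force": force on the tool from outside, world axes, zero at the start; "ft_torque": the same for the moment, N m; "grip_width": finger opening in mm; "finger_force": force on a finger pad.
Only numpy, scipy, OpenCV 4.12 (cv2) and the standard library are available. Lean on these libraries where they do the work, as an engineer would, in place of code of your own. Each camera call takes 0.05 s, during which the arm holds its last target. There are 200 camera calls.

## Working session

There is one attempt and no reset: what is moved stays moved. The work goes in short steps, Python scripts to look and compute and a tool call to move; the robot and the scene stay as the last step left them, time stands still between calls to the robot, and variables do not carry over. Pictures are saved under pics/ and viewed, at most 10 in all, crops included, and the job is handed in when it is done.

Besides the shell and the picture viewer there is one more tool, called after ">>>" as name([rows], argument=value, ...), one row to a line, values as JSON. servo_tool: Moves the arm, as the interface text tells. Its arguments: {"type":"object","properties":{"steps":{"type":"array"},"grip_force":{"type":"number"}},"required":["steps"]}

```bash
mkdir -p pics; cat > h.py <<'E'
import numpy as np, cv2, pickle
from station import observe, grab_frame, hand_in, hold_point_z
def K(f):
    F=192/np.tan(np.radians(f['vfov'])/2); return np.array([[F,0,f['cx']],[0,F,f['cy']],[0,0,1]])
def ray(f,u,v):
    R=cv2.Rodrigues(np.array(f['rvec'],float))[0]; t=np.array(f['tvec'],float)
    d=R.T@np.linalg.solve(K(f),[u,v,1.]); return -R.T@t, d/np.linalg.norm(d)
def onz(f,u,v,z):
    c,d=ray(f,u,v); return c+d*(z-c[2])/d[2]
def proj(f,P):
    return cv2.projectPoints(np.array(P,float).reshape(-1,3),np.array(f['rvec'],float),np.array(f['tvec'],float),K(f),None)[0].reshape(-1,2)
def save(f,n,box=None,s=1):
    im=f['frame'][...,::-1]
    if box: im=im[box[1]:box[3],box[0]:box[2]]
    cv2.imwrite('pics/'+n,cv2.resize(im,None,fx=s,fy=s,interpolation=cv2.INTER_CUBIC))
E
python3 - <<'E'
from h import *
print(hold_point_z, observe())
a=grab_frame('scene');b=grab_frame('side');pickle.dump((a,b),open('f0.pkl','wb'))
for f in(a,b): print(f['vfov'],f['cx'],f['cy'],ray(f,256,192))
save(a,'scene0.png',s=1.5);save(b,'side0.png',s=1.5)
E
```

```text
18.700000000000003 {'time': 0.0, 'joint_pos': array([-1.78532394e-01,  5.28437383e-01,  1.43389635e+00, -1.33142277e-05,
        1.18138485e+00, -1.78492627e-01]), 'qd': array([-1.51752942e-03, -1.66509328e-03,  8.26213002e-04, -1.01304900e-03,
        1.16247068e-03, -2.42377676e-05]), 'joint_efforts': array([-5.45745443e-04, -4.40045428e+01, -1.76593530e+01,  6.32597599e-02,
        5.83207863e-02, -1.53719384e-04]), 'position': array([6.24273722e+02, 1.36453829e-01, 2.21591205e+02]), 'eef_rot': array([-3.13949831e+00, -3.65339878e-04,  1.57076124e+00]), 'ft_force': array([-0.26739287,  0.34473067,  0.64795987]), 'ft_torque': array([-0.02821449, -0.02740354, -0.00648282]), 'finger_force': 0.0, 'grip_width': 86.90270516331204}
52.698243775650525 259.5731393693135 192.21826574257426 (array([  61.90851712, -773.55095118,  631.11498189]), array([ 0.45077145,  0.73906965, -0.50058082]))
57.74120366437097 253.6767951386281 186.90344646673884 (array([340.10979775, 629.11390832, 711.33353166]), array([ 0.21117373, -0.70742561, -0.67450327]))
```

View pics/scene0.png

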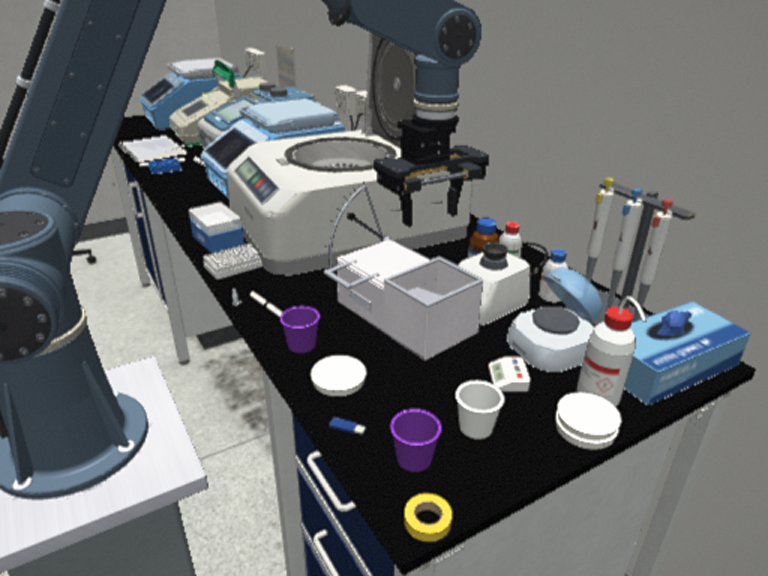

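View pics/side0.png

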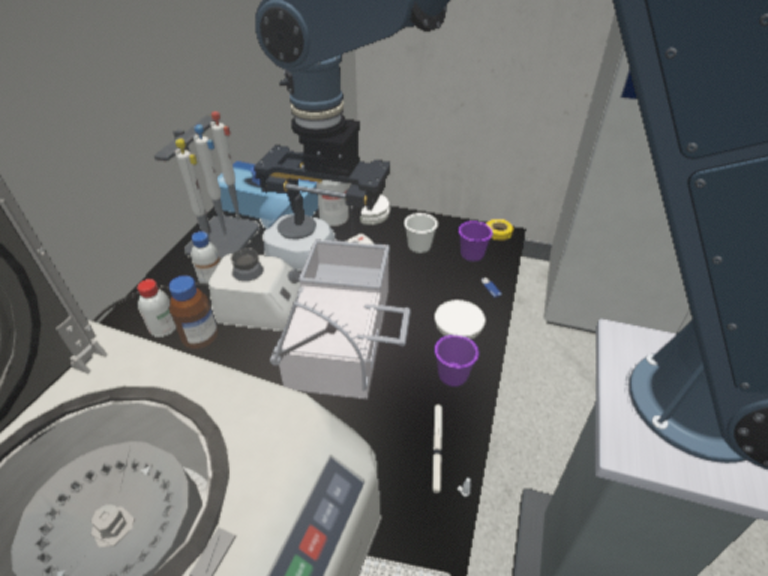

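Candidates for the beaker (scene, full-frame pixels): white beaker (319,272), purple (277,293), purple (200,219), white dish stack (392,280). The white open beaker at (319,272), right of the bath, fits the description. In the side view it is at (280,155). The dish in front of the bath is at scene (226,250), the timer at (340,250), and the pointer with its black knob at side (221,218).

```bash
python3 - <<'E'
from h import *
a,b=pickle.load(open('f0.pkl','rb'))
save(a,'sc1.png',(205,115,345,295),3.3)
save(b,'si1.png',(170,130,335,270),4)
E
```

```text
(no output)
```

View pics/sc1.png

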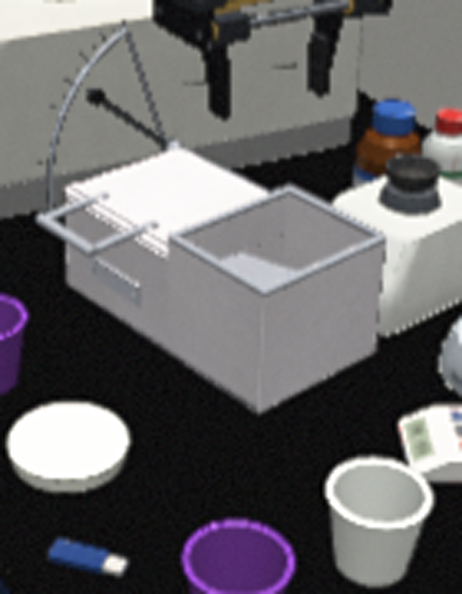

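View pics/si1.png

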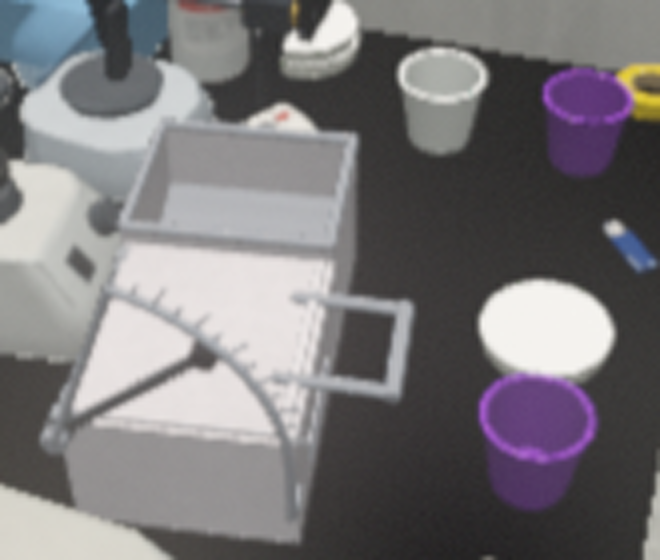

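The crops show the white beaker with rim centre at scene crop (379,487) and side crop (443,75). The hopper rim corners, bar ends, pointer pivot and knob are all readable.

```bash
cat >> h.py <<'E'
def tri(f,p,g,q):
    c1,d1=ray(f,*p);c2,d2=ray(g,*q)
    A=np.stack([d1,-d2],1);s=np.linalg.lstsq(A,c2-c1,rcond=None)[0]
    x,y=c1+s[0]*d1,c2+s[1]*d2; return (x+y)/2,np.linalg.norm(x-y)
E
python3 - <<'E'
from h import *
a,b=pickle.load(open('f0.pkl','rb'))
S=lambda u,v:(205+u/3.3-.35,115+v/3.3-.35); T=lambda u,v:(170+u/4-.4,130+v/4-.4)
np.set_printoptions(precision=1,suppress=True)
P={'FR':((262,293),(355,135)),'RR':((384,238),(168,122)),'RL':((290,188),(125,245)),'FL':((172,238),(330,250)),
'barL':((40,220),(397,395)),'barR':((93,250),(408,304)),'piv':((170,145),(57,435)),'knob':((95,97),(205,353)),'cup':((379,487),(443,75))}
R={}
for k,(p,q) in P.items():
    z={'b':108,'c':62}.get(k[0],120)
    x,e=tri(a,S(*p),b,T(*q));R[k]=x
    print(k,x,'err',e,'onz',onz(a,*S(*p),z),onz(b,*T(*q),z))
def rim(f,box,lo):
    im=f['frame'][box[1]:box[3],box[0]:box[2]].astype(int)
    return im
# cup silhouettes
for f,(cx,cy) in ((a,S(379,520)),(b,T(440,100))):
    h=f['frame'].astype(int);m=((h.min(2)>105)&(h.max(2)-h.min(2)<40)).astype(np.uint8)
    n,l,st,ce=cv2.connectedComponentsWithStats(m,connectivity=4);i=l[int(cy),int(cx)];print(st[i],ce[i])
    # compare with predicted
for f in(a,b):
    for k in 'dt':pass
print('dish',onz(a,*S(69,440),15),onz(b,*T(547,328),15))
E
```

```text
FR [ 552.7 -104.5  120.9] err 0.07271277628142585 onz [ 553.6 -103.3  120. ] [ 553.  -105.6  120. ]
RR [685.6 -84.4 119.9] err 5.336106263922553 onz [689.5 -82.7 120. ] [682.5 -81.6 120. ]
RL [671.3  33.4 113.8] err 14.963974948463632 onz [675.2  29.5 120. ] [659.8  45.5 120. ]
FL [538.    7.3 117.1] err 4.96011757335944 onz [538.5   4.2 120. ] [534.5  12.1 120. ]
barL [466.5 105.4 107.8] err 3.0553825460730377 onz [468.1 105.7 108. ] [464.9 106.4 108. ]
barR [479.2  33.6 110.1] err 3.5177666113116506 onz [483.   37.5 108. ] [477.9  32.6 108. ]
piv [644.  186.  103.5] err 4.873417335841046 onz [629.1 157.8 120. ] [633.1 199.5 120. ]
knob [555.2 168.5 179.2] err 2.5109382993653457 onz [621.8 293.1 120. ] [577.7 118.1 120. ]
cup [ 531.3 -275.3   62.7] err 5.931811096925233 onz [ 535.7 -273.9   62. ] [ 528.6 -273.6   62. ]
[ 303  206  121   93 5461] [370.5 252.9]
[269 142  23  26 450] [279.8 153.4]
dish [403.7 -68.4  15. ] [400.4 -64.6  15. ]
```

>>> servo_tool([
  [[-46, -16, 0], 0, 0],
  [[-46, -16, 0], 0, 0],
  [[-46, -16, 0], 0, 0],
  [[-46, -15, 0], 0, 0],
  [[-46, -15, 0], 0, 0],
  [[-45, -15, 0], 0, 0],
  [[0, 0, 0], -0.15, 0],
  [[0, 0, 0], 0, 0],
])

```text
time: 0.9
position: [531.0, -276.4, 222.0]
eef_rot: [-3.141, -0.001, 1.718]
ft_force: [0.2, -0.1, 0.7]
grip_width: 87.2
finger_force: 0.0
```

```bash
python3 - <<'E'
from h import *
from scipy.optimize import least_squares
np.set_printoptions(precision=2,suppress=True)
o=observe();print(o['time'],o['position'],o['eef_rot'])
a,b=pickle.load(open('f0.pkl','rb'));w=grab_frame('wrist');pickle.dump(w,open('w1.pkl','wb'))
print('wrist cam',ray(w,256,192)); save(w,'w1.png',s=1.5)
S=lambda u,v:(205+u/3.3-.35,115+v/3.3-.35); T=lambda u,v:(170+u/4-.4,130+v/4-.4)
obs=[((-70,-130,120),(262,293),(355,135)),((70,-130,120),(384,238),(168,122)),((-70,-15,120),(172,238),(330,250)),((-70,-130,0),(262,410),None),((70,-130,0),(377,350),None),
((-120,93,108),(40,220),(397,395)),((-120,19,108),(93,250),(408,304)),((65,142,103),(170,145),(57,435))]
def res(p):
    c,s=np.cos(p[2]),np.sin(p[2]);r=[]
    for X,u,v in obs:
        W=[p[0]+c*X[0]-s*X[1],p[1]+s*X[0]+c*X[1],X[2]]
        r+=list(proj(a,W)[0]-S(*u))
        if v: r+=list(proj(b,W)[0]-T(*v))
    return np.array(r)
r=least_squares(res,[600,30,.15],loss='soft_l1');p=r.x;print('bath',p);print(r.fun)
np.save('bath.npy',p)
for n,u,z in(('timer',(437,440),24),('purple',(239,558),62),('purp2',(0,325),62)):print(n,onz(a,*S(*u),z))
print('cup proj in wrist',proj(w,[532,-274,62]))
E
```

```text
0.9 [ 531.01 -276.38  221.97] [-3.14 -0.    1.72]
wrist cam (array([ 520.93, -207.07,  383.55]), array([ 0.05, -0.24, -0.97]))
bath [601.59  35.06   0.17]
[ 0.55  0.21 -0.52  0.09  0.51 -0.44 -3.26 -0.58 -1.93 -0.39  0.21 -0.95
 -1.6   3.07 -1.36  2.09 -0.28 -0.13 -1.23 -0.18 -0.3   0.87 -0.97  0.13
 -1.13  0.73  0.06 -0.45]
timer [ 640.39 -220.25   24.  ]
purple [ 415.65 -282.47   62.  ]
purp2 [397.47  38.57  62.  ]
cup proj in wrist [[252.15 179.14]]
```

View pics/w1.png

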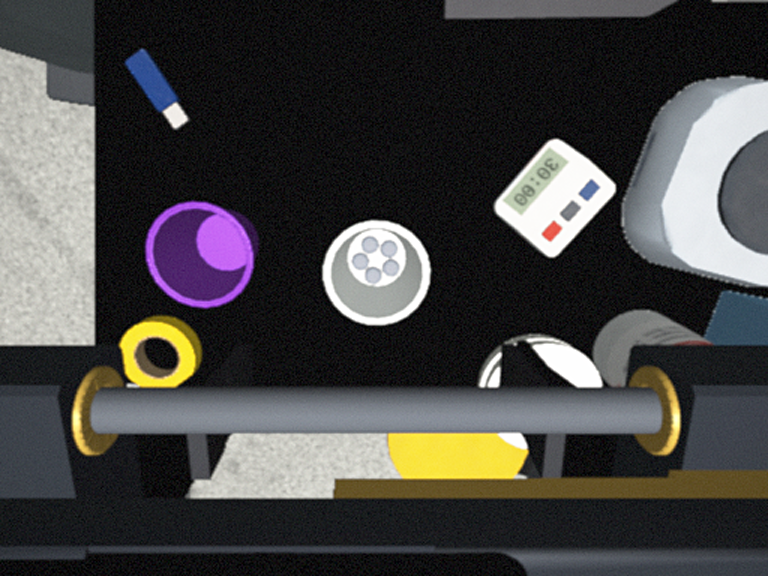

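The wrist view shows the beaker rim centred at (376,272) with all five balls inside. The TCP is right above it, and the timer (555,197) and purple cup (200,255) are clear of the fingers.

>>> servo_tool([
  [[0, 0, 45], 0, 0],
  [[0, 0, 45], 0, 0],
  [[0, 0, 45], 0, 0],
  [[0, 0, 40], 0, 0],
  [[0, 0, 24], 0, 0],
  [[0, 0, 0], 0, 0],
  [[0, 0, 0], 0, 1],
  [[0, 0, 0], 0, 1],
  [[0, 0, 0], 0, 1],
  [[0, 0, 0], 0, 1],
], grip_force=20)

```text
time: 1.95
position: [532.3, -275.4, 25.3]
eef_rot: [3.141, 0.002, 1.721]
ft_force: [-1.5, -0.5, 5.7]
grip_width: 65.0
finger_force: 19.9
```

>>> servo_tool([
  [[0, 0, 0], 0, 1],
  [[0, 0, 0], 0, 1],
  [[0, 0, 0], 0, 1],
])

```text
time: 2.25
position: [532.3, -275.4, 25.3]
eef_rot: [3.14, 0.001, 1.721]
ft_force: [-1.6, 1.2, 6.4]
grip_width: 65.2
finger_force: 20.0
```

>>> servo_tool([
  [[0, 0, -10], 0, 1],
  [[0, 0, -30], 0, 1],
  [[0, 0, -40], 0, 1],
  [[0, 0, -40], 0, 1],
  [[0, 0, -30], 0, 1],
  [[20, 22, 0], 0, 1],
  [[33, 37, 0], 0, 1],
  [[33, 37, 0], 0, 1],
  [[21, 22, 0], -0.018, 1],
  [[0, 0, 0], 0, 1],
])

```text
time: 3.25
position: [635.0, -147.4, 174.2]
eef_rot: [3.139, -0.001, 1.744]
ft_force: [0.6, -0.9, -1.9]
grip_width: 64.6
finger_force: 19.5
```

```bash
python3 - <<'E'
from h import *
np.set_printoptions(precision=2,suppress=True)
o=observe();print(o['time'],o['position'],o['eef_rot'])
w=grab_frame('wrist');a=grab_frame('scene');pickle.dump((w,a),open('w2.pkl','wb'))
im=np.hstack([cv2.resize(w['frame'],(512,384)),a['frame'][90:290,200:400][:192]. repeat(2,0).repeat(2,1)[:384,:280]])
cv2.imwrite('pics/w2.png',im[...,::-1])
p=np.load('bath.npy');c,s=np.cos(p[2]),np.sin(p[2])
for X in((-70,-130),(70,-130),(70,-15),(-70,-15)):
    print(proj(w,[p[0]+c*X[0]-s*X[1],p[1]+s*X[0]+c*X[1],120]))
E
```

```text
3.25 [ 634.98 -147.42  174.16] [ 3.14 -0.    1.74]
[[137.87 131.25]]
[[356.09 132.33]]
[[374.3 -79.2]]
[[120.62 -80.92]]
```

View pics/w2.png

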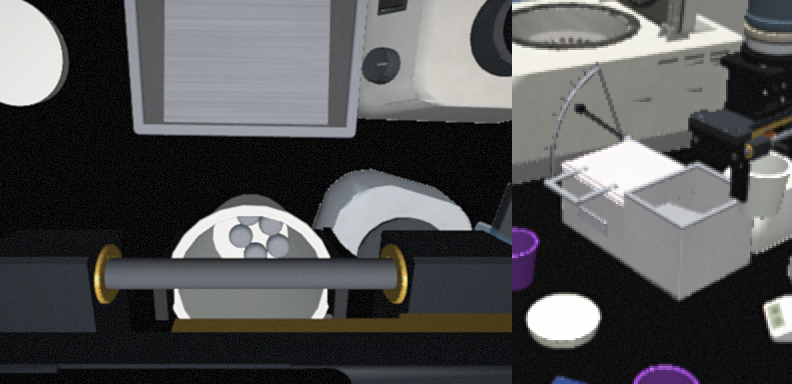

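>>> servo_tool([
  [[0, -3, 23], 0, 1],
  [[0, 0, 23], 0, 1],
  [[13, 0, 0], 0, 1],
  [[12, 0, 0], 0, 1],
  [[7, 0, -4], 0, 1],
  [[7, 0, -3], 0, 1],
  [[8, 0, -2], 0, 1],
  [[8, 0, 0], 0, 1],
  [[8, 0, 1], 0, 1],
  [[7, 0, 2], 0, 1],
])

```text
time: 4.35
position: [620.3, -83.0, 135.7]
eef_rot: [3.136, 0.003, 1.739]
ft_force: [1.8, -0.9, 8.6]
grip_width: 64.0
finger_force: 22.4
```

```bash
python3 - <<'E'
from h import *
a=grab_frame('scene');b=grab_frame('side');w=grab_frame('wrist')
A=cv2.resize(a['frame'][110:240,230:400],None,fx=2.3,fy=2.3);B=cv2.resize(b['frame'][100:230,170:340],None,fx=2.3,fy=2.3)
W=cv2.resize(w['frame'],(391,293))
im=np.vstack([np.hstack([A,B]),np.hstack([W,W*0])])
cv2.imwrite('pics/w3.png',im[...,::-1])
E
```

```text
(no output)
```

View pics/w3.png

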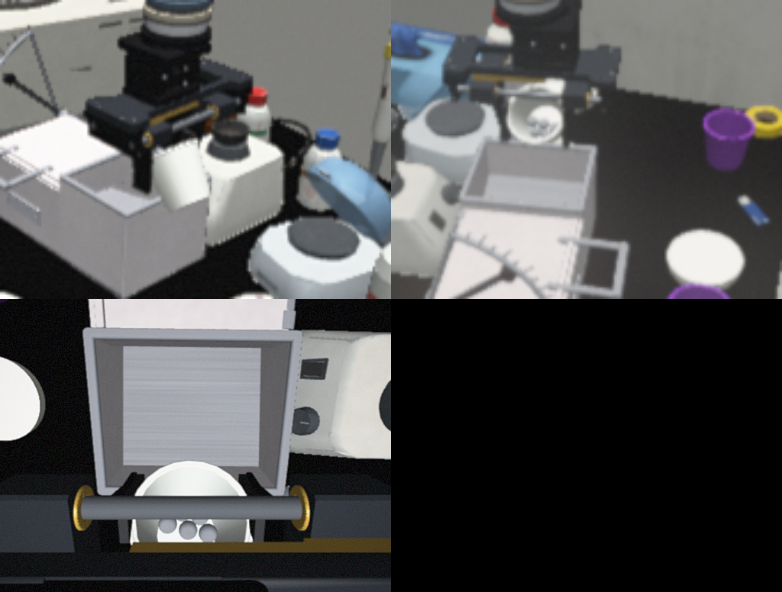

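Beaker is tilting as intended over the hopper's right rim, with its balls still inside (wrist tile, (188,528)). I'll continue the arc.

>>> servo_tool([
  [[7, 0, 3], 0, 1],
  [[6, 0, 4], 0, 1],
  [[6, 0, 4], 0, 1],
  [[5, 0, 5], 0, 1],
  [[5, 0, 5], 0, 1],
  [[4, 0, 5], 0, 1],
  [[0, 0, 0], 0, 1],
  [[0, 0, 0], 0, 1],
])

```text
time: 5.3
position: [611.4, -49.6, 107.0]
eef_rot: [-3.139, -0.002, 1.739]
ft_force: [-0.2, 1.5, 2.3]
grip_width: 41.5
finger_force: 20.6
```

```bash
python3 - <<'E'
from h import *
a=grab_frame('scene');b=grab_frame('side');w=grab_frame('wrist')
A=cv2.resize(a['frame'][110:240,230:400],None,fx=2.3,fy=2.3);B=cv2.resize(b['frame'][100:230,170:340],None,fx=2.3,fy=2.3)
W=cv2.resize(w['frame'],(391,293))
im=np.vstack([np.hstack([A,B]),np.hstack([W,W*0])])
cv2.imwrite('pics/w4.png',im[...,::-1])
E
```

```text
(no output)
```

View pics/w4.png

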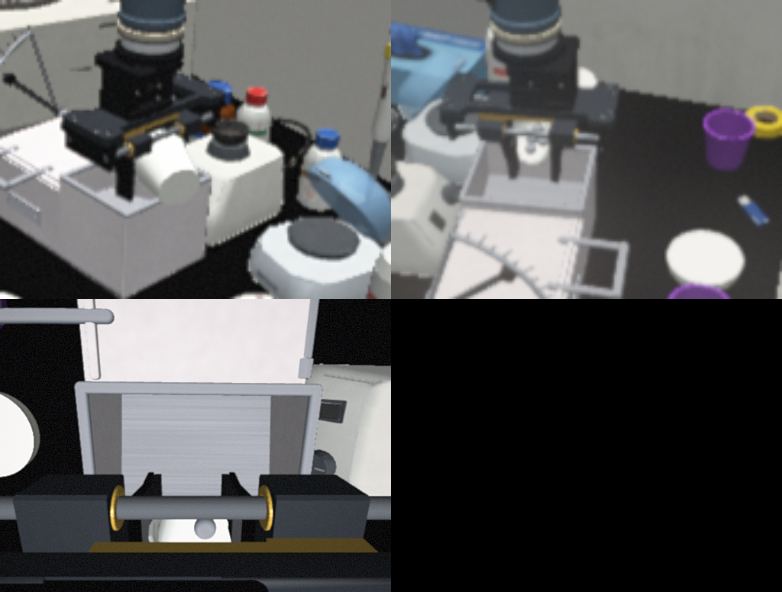

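The beaker has tilted well over with its foot at scene tile (180,195), but the grip width fell to 41 mm. The pads have slid along the wall, so I'm checking whether it is still moving before I do anything.

```bash
python3 - <<'E'
from h import *
o=observe();print(o['time'],o['position'],o['grip_width'],o['finger_force'],o['ft_force'])
a=grab_frame('scene');b=grab_frame('side')
A=cv2.resize(a['frame'][145:215,260:330],None,fx=5.6,fy=5.6,interpolation=cv2.INTER_CUBIC);B=cv2.resize(b['frame'][140:210,195:265],None,fx=5.6,fy=5.6,interpolation=cv2.INTER_CUBIC)
cv2.imwrite('pics/w5.png',np.hstack([A,B])[...,::-1])
o=observe();print(o['time'],o['position'],o['grip_width'],o['finger_force'],o['ft_force'])
E
```

```text
5.45 [611.56364793 -50.06204183 107.20923407] 41.29208375327839 20.395767140578027 [-1.90321615  0.96479295  1.9025334 ]
5.55 [611.82231813 -50.48050222 107.24281762] 41.223753891440545 20.228520607051905 [-0.95717917  2.06868506  0.64393622]
```

View pics/w5.png

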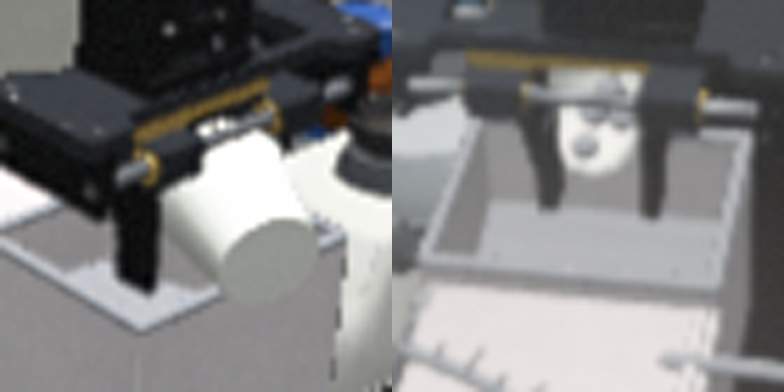

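The mouth end rests wedged between the pads over the hopper and the foot end lies on the right rim, tilted about 75–80°, with balls still visible in the side tile at (590,110), (625,115) and (583,148). I'll lower the mouth end about the rim with a softer grip.

>>> servo_tool([
  [[0, 0, 3], 0, 1],
  [[0, 0, 3], 0, 1],
  [[0, 0, 3], 0, 1],
  [[0, 0, 3], 0, 1],
  [[0, 0, 0], 0, 1],
], grip_force=10)

```text
time: 6.05
position: [619.0, -47.8, 100.7]
eef_rot: [3.126, 0.001, 1.739]
ft_force: [3.3, 14.8, 20.5]
grip_width: 44.2
finger_force: 15.1
```

```bash
cat >> h.py <<'E'
def mouth(b,box):  # beaker white mask and ball blobs within box of a frame
    x0,y0,x1,y1=box;im=b['frame'][y0:y1,x0:x1].astype(int);g=im.mean(2)
    return g.round().astype(int)
def asc(g): 
    return '\n'.join(''.join(' .:-=+*#%@'[min(9,v//25)] for v in r) for r in g)
E
python3 - <<'E'
from h import *
o=observe();print(o['time'],o['position'],o['grip_width'],o['finger_force'],o['ft_force'])
b=grab_frame('side');a=grab_frame('scene')
print(asc(mouth(b,(215,148,250,185))));print(asc(mouth(a,(275,160,325,205))))
E
```

```text
6.05 [619.03023653 -47.76873402 100.69329004] 44.1634815803163 15.147971465050887 [ 3.30676188 14.79599728 20.47997672]
-----::::::::::::::::::::::::::::--
::---:::::::::::::::::::::::::::---
::::::::::::::::::::::::::::::::---
:::::::::::::::::::::::::::::::::--
-----------::::::::::::::::::::::::
-=---====------------::::::::::::::
-----=+++++++++++=====----:-:::::::
--::-+****######%%###*+----------::
---:-**####%%%##%%%%%#*=---------::
===-=**###%%%####%%%%%+----------::
=+++**#######****#%%##+-----------:
===++*******+***#####*=----------=-
------=++++++++******+----------=++
:::::-=#%%%###**++===--:::::::::-=+
::::--+%@@@@@@%%#**++=::::::::::-==
::::--+%@@@@@%@%###**=-::::::::::-+
::::--=%@@@@%#%#*****+-::::::::::=+
-:::::+%@@@%###***++*+-:::::::::-=+
=:::::+@@@@#****%##*+=-::::--==-=++
=-::::=%@@@#*++#@@%#+=-::::=+++++++
+-::::-#%@@%%#*%@@@#+=-::::=+++++++
+=::::-=*%@@@%%@@@%*++-:::-++++++++
+=-:::-=+*#%%@@@@%#*++-:::-++++++++
++-::::=++**##%%%#*+++=:::-++++++++
++=::::=+++++*****++++=:::-++++++++
++=-:::=++++++++++++++=:::-++++++++
++=-:::=++++++++++++++-:::-++++++++
**=-::-=
[... 1946 characters left out ...]
 :+++++=+*******************++++++%@%
#*#%#*+:      :++++++=******************++++++=%%%
%#%%%%*:      :++++++++*****************++++++=%%%
%%%%%%*:      :++++++++****************++++++++%%%
%%%%%%*-.    .-**+++++****************++++++++%%%%
%%##%%#+-:   .=##*****##************++++++++++%%%%
#%%%%%%#*+-. .+#%#%#####++*********+++++++++++%%%%
+*#%%%#%%%*=:-*%%#%##*+==++++**++++++++++++++*%%%%
==+##%#%%%%#+*%%%##*+==+++++++++++++++++++++++%%%%
++=+*##%%%%%%%%##*+==+++++++++++++++++++++++++%%%%
++++=+*#%%%%%##*===++++++++++++++++++++++++++=%%%%
+++++==+##%##*+==++++++++++++++++++++++++++++=%%%#
++++++==+**+==++++++++++++++++++++++++++++++++#%##
++++++++====+++++++++++++++++++++++++++++++++#####
```

The beaker is wedged between palm and rim, with forces rising to 20 N. I'll unload it upward, shift left so that only the foot edge bears on the rim, then lower gently.

>>> servo_tool([
  [[0, 0, -8], 0, 1],
  [[0, 0, -8], 0, 1],
  [[0, 0, -4], 0, 1],
  [[5, 0, 0], 0, 1],
  [[6, 0, 0], 0, 1],
  [[0, 0, 0], 0, 1],
], grip_force=12)

```text
time: 6.75
position: [609.6, -38.7, 114.7]
eef_rot: [-3.139, -0.001, 1.739]
ft_force: [0.0, 0.4, -1.8]
grip_width: 39.3
finger_force: 12.5
```

```bash
python3 - <<'E'
from h import *
o=observe();print(o['time'],o['position'],o['grip_width'],o['finger_force'],o['ft_force'])
b=grab_frame('side');a=grab_frame('scene')
print(asc(mouth(b,(215,140,250,180))));print(asc(mouth(a,(275,150,325,205))))
E
```

```text
6.75 [609.55412272 -38.72829403 114.66860357] 39.34194561405054 12.474465235427488 [ 0.02372446  0.42997615 -1.76593668]
-----::::.::..::::::.:....:.::....:
-----:::::::::::.:.:::.:.:::......:
-----:::::::::::::::::......:.....:
-----::::::::.::::::::.:::::::....:
-----::::::::::::::::::::::::::.:::
-----::::::::::::::::::::::::::::::
------::::::::::::::::::::::::::::-
::::--::::::::::::::::::::::::::::-
::::::::::::::::::::::::::::::::::-
:::::::::::::::::::::::::::::::::::
-----------::::::::::::::::::::::::
=-----------------------:::::::::::
-------===+==+===++====-------:-:::
----:::+++********#%##*=----------:
-----:-+***####%##%%%%#+----------:
---===-+**####%%%%#%%%#=----------:
--=+*******######%####*=----------=
::-+*****++++***######+----------=+
::---=======++++******=-::::::---=+
:::-:::--**##***++++==-::::::::::-=
:::::::-=#%%%%%%###%#*=::::::::::--
-::::::-=#@@@@@%%#%%%#=::::::::::--
==::::---#@@@@%#####%#+-:::::::::-=
++-:::---#@%%##*****%#+-:::::::::-+
++=:::::-#%%###*+++#%#+-:::::----=+
++=-::::-#%#****###%%#+-::::-=+++++
+++-::::-*###*+#%%%@%#=-::::=++++++
+++=:::
[... 2565 characters left out ...]
+++++++++*++++++*++++**#*+==++++++%@%
#*#%#*+-:.-+++++++++++++++++++++*++++=++++++++=%%%
%%%%%%#*++++++++++++++++++++++*+++==++++++++++=%%%
%%%%%%%%%##***++++++++++****++++==+++++++++++++%%%
%%%%%#%%%%####***+++++**##**+===++++++++++++++%%%%
%%%%%%%#%##%%%%%#*****####*+==++++++++++++++++%%%%
#%%##%%%%%%%%%%%%#%#####*+=+++++++++++++++++++%%%%
+*#%%%#%%%%%%%%%%#%##*+==++++++++++++++++++++*%%%%
==+##%#%%%%%%%%%%##*+==+++++++++++++++++++++++%%%%
+==+*##%%%%%%%%##*+==++++++++++++++++++++++++=%%%%
++++=+*#%%%%%##*+==++++++++++++++++++++++++++=%%%%
+++++==+##%##*+==++++++++++++++++++++++++++++=%%%#
++++++==+**+==++++++++++++++++++++++++++++++++#%##
+++++++++===+++++++++++++++++++++++++++++++++#####
```

>>> servo_tool([
  [[-6, 0, 3], 0, 1],
  [[0, 0, 4], 0, 1],
  [[0, 0, 4], 0, 1],
  [[0, 0, 4], 0, 1],
  [[0, 0, 4], 0, 1],
  [[0, 0, 3], 0, 1],
  [[0, 0, 0], 0, 1],
], grip_force=10)

```text
time: 7.55
position: [619.6, -41.7, 99.1]
eef_rot: [3.123, -0.0, 1.739]
ft_force: [6.7, 16.5, 19.6]
grip_width: 40.3
finger_force: 15.4
```

```bash
python3 - <<'E'
from h import *
o=observe();print(o['time'],o['position'],o['grip_width'],o['finger_force'],o['ft_force'])
b=grab_frame('side');a=grab_frame('scene');w=grab_frame('wrist');pickle.dump((a,b,w),open('f6.pkl','wb'))
print(asc(mouth(b,(215,145,250,190))));print(asc(mouth(a,(275,155,325,205))))
print(asc(mouth(w,(140,260,360,368))[::4,::2]))
E
```

```text
7.55 [619.55071754 -41.68121262  99.05193825] 40.348738954845075 15.411641055875526 [ 6.72334566 16.46793958 19.56734569]
---:::::::::::::.::::.:.:.......:--
---:::::::::::::..::.:....:....::--
---:::::::::::::::::::::...:..:::--
---:::::::::::::::::::::::::::.:---
---:::::::::::::::::::::::::::::---
----::::::::::::::::::::::::::::---
:::-::::::::::::::::::::::::::::---
:::::::::::::::::::::::::::::::----
:::::::::::::::::::::::::::::::::--
----------:::::::::::::::::::::::::
-----======-=--------::::::::::::::
-----++*++*+*++++====-----:-:::::::
-:::=**######%%%%%##*=----------:::
---:=*###%%%#@@@@%%%#+----------:::
=++==*####%%%%@@%%%%*=----------:::
=++++*##########%%%#+-----------:::
===+++**********####=----------==--
------=+++++++++***+-::::------++++
-:::--+#%%%###*++===-:::::::::-++++
::::--*%@@@@@%%%***+-::::::::::-===
::::--+@@@@@%%%@##*+-::::::::::-===
::::--+@@@@%###%##*+-::::::::::-=++
-::::-*@@@%##**#%#*+-::::::-::-=+++
-::::-+%%%#****#@#++-:::::=====++++
=:::::=####+++*%@#++-::::-+++++++++
=-::::-*###*%%%@@#++-::::-+++++++++
+-::::-+****@@@@%*++=::::=+++++++++
+=::::
[... 5488 characters left out ...]
             .  .. .    . ...     
           .    .   .  .  .   .         .  ..          . ...          .            .            .      ..     
            .      .          .    .         .  .     .    .     .    .  .            .     .             ..  
. .  . ..        .   .    .             .  . .       .     .                        .   .   .         ..      
        .   .    . .. .                 .  .     . .    .       .. .   .. . .              .     .  .    .    
                 .              .        . .              .. . .     .     ..       . . ..  . .   .    .      
................:.....:....:................::.....:........................  ..    . ... .   .  .  .   ......
```

```bash
python3 - <<'E'
from h import *
a,b,w=pickle.load(open('f6.pkl','rb'))
c=cv2.INTER_CUBIC
W=cv2.resize(w['frame'][180:345,120:385],(795,495)[:2],interpolation=c)[:, :]
W=cv2.resize(w['frame'][220:325,130:370],(480,210),interpolation=c)
A=cv2.resize(a['frame'][140:215,265:335],(350,375),interpolation=c);B=cv2.resize(b['frame'][130:205,195:275],(400,375),interpolation=c)
im=np.zeros((590,760,3),np.uint8);im[:375,:350]=A;im[:375,355:755]=B;im[378:588,:480]=W
cv2.imwrite('pics/w6.png',im[...,::-1])
E
```

```text
(no output)
```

View pics/w6.png

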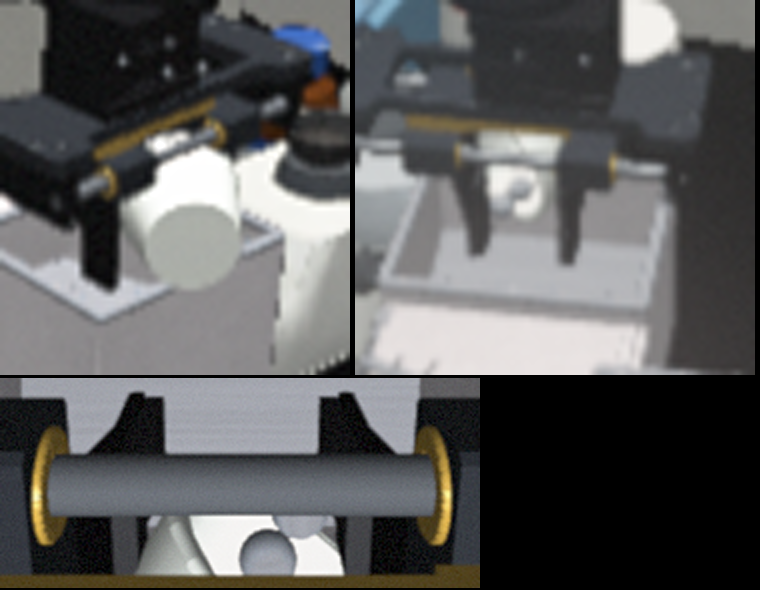

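The beaker now lies about level, yawed with its foot toward the front-right (scene tile (195,248)) and its mouth between the fingers. Balls are still inside (wrist tile (268,553)). I'll work out its centre in bath axes so I can take it wholly over the hopper and let it down inside.

```bash
python3 - <<'E'
from h import *
np.set_printoptions(precision=1,suppress=True)
a,b,w=pickle.load(open('f6.pkl','rb'))
th=.168;B=np.array([600.9,33.]);R=np.array([[np.cos(th),np.sin(th)],[-np.sin(th),np.cos(th)]])
tb=lambda P:np.r_[R@(P[:2]-B),P[2]]
for z in(135,145,155):
    F=onz(a,304,189.6,z); print(z,'foot',tb(F),'mouth if axis',tb(F+62*np.array([.6,.8,-.04])))
M=lambda u,v:onz(w,130+u/2,220+v/2,0)
print('tool',tb(observe()['position']))
# wrist lip/ball points at z 125..150
for u,v in((268,175),(300,147),(150,140),(190,195)):
    print((u,v),[tb(onz(w,130+u/2,220+v/2,z)) for z in(130,160)])
print('side mouth bottom',[tb(onz(b,195+(160)/5,130+215/5,z)) for z in(110,125,140)])
E
```

```text
135 foot [   0.8 -127.5  135. ] mouth if axis [ 45.7 -84.8 132.5]
145 foot [ -12.7 -139.2  145. ] mouth if axis [ 32.3 -96.5 142.5]
155 foot [ -26.1 -150.8  155. ] mouth if axis [  18.8 -108.1  152.5]
tool [  5.7 -76.8  99.1]
(268, 175) [array([ 11.2, -93.2, 130. ]), array([  9.2, -73.3, 160. ])]
(300, 147) [array([ 18.2, -86.2, 130. ]), array([ 14.7, -68. , 160. ])]
(150, 140) [array([-15. , -84.2, 130. ]), array([-10.9, -66.3, 160. ])]
(190, 195) [array([ -6.4, -98.2, 130. ]), array([ -4.3, -77.2, 160. ])]
side mouth bottom [array([ 10.7, -88. , 110. ]), array([  6.5, -70. , 125. ]), array([  2.3, -52.1, 140. ])]
```

>>> servo_tool([
  [[0, 0, -10], 0, 1],
  [[0, 0, -12], 0, 1],
  [[0, 0, -10], 0, 1],
  [[8, 2, 0], 0, 1],
  [[9, 2, 0], 0, 1],
  [[8, 1, 0], 0, 1],
  [[0, 0, 8], 0, 1],
  [[0, 0, 8], 0, 1],
  [[0, 0, 8], 0, 1],
  [[0, 0, 0], 0, 1],
])

```text
time: 8.7
position: [611.1, -20.0, 99.5]
eef_rot: [-3.138, -0.001, 1.739]
ft_force: [-0.3, 0.4, -1.2]
grip_width: 39.7
finger_force: 10.4
```

```bash
python3 - <<'E'
from h import *
np.set_printoptions(precision=1,suppress=True)
th=.168;B=np.array([600.9,33.]);R=np.array([[np.cos(th),np.sin(th)],[-np.sin(th),np.cos(th)]])
tb=lambda P:np.r_[R@(P[:2]-B),P[2]]
o=observe();print(o['time'],tb(o['position']),o['grip_width'],o['finger_force'],o['ft_force'])
a=grab_frame('scene');b=grab_frame('side');w=grab_frame('wrist');pickle.dump((a,b,w),open('f7.pkl','wb'))
print(asc(mouth(b,(210,140,255,195))));print(asc(mouth(a,(270,150,320,205))))
E
```

```text
8.7 [  1.1 -54.   99.5] 39.67171171287632 10.36197701760102 [-0.3  0.4 -1.2]
-:-++=::....:..:::::::::::::::::::..:+@@@@@@%
-:-++=::............:...::::.:::::..:+%@@@%%#
-:-++==::...:::...:::....:....::....:=#%%%#++
::-====:::..:::.::::.::..:.::........:++++++*
:::----::::..:.:::.:...:::::::::..:..:++++**#
::::::::::::::::-:::::.:::.:::::::...:+******
::::::::::::::::-::::::...:::-:::.:..:++++===
:::::::::::::::::::::::.::.::::::.:..:-------
----:::::::::::::::::::::::::::::.::::-------
-------:::::::::::::::::::.:.:::::::::-------
-------:::::::::::::::::::::::::::::::-------
-------::::::::::::::::::.:::::::::::--------
-------:::::::::::::::::::::::::.::::--------
-------::::::::::::::::::::::::::::::--------
-------:::::::::::::::::::::::::::::---------
--------::::::::::::::::::::::::::::---------
::::----::::::::::::::::::::::::::::---------
::::::::::::::::::::::::::::::::::::---------
-:::::::::::::::::::::::::::::::::::::::-----
--------------::::::::::::::::::::::::::::---
=-====---===---------------:::::::::::::::---
---------++++++++++++====---------::::::::::-
------::-+*
[... 3611 characters left out ...]
+++++****************++**####*++=++++
*++++=:.   :*++++++*****************####++=+++++++
#**###+-.  -##**++++**************###*+==+++++++++
###%%%#*=::+#%%#***++*********#####*+==+++++++++++
+*#%%%%%#++#%%%%%##***+++*+**#%##*+==+++++++++++++
==*##%%%%##%%%%#%%%%%#*****####*+==+++++++++++++++
++=+*#%%%%%%#%%%%%%%%%#%#####*+=++++++++++++++++++
++++=+*#%%%##%%%%%%%%%#%##*+==++++++++++++++++++++
+++++==+##%#%%%%%%%%%%##*+==++++++++++++++++++++++
++++++==+*##%%%%%%%%##*+==++++++++++++++++++++++++
+++++++++=+*#%%%%%##*===++++++++++++++++++++++++++
++++++++++==+##%##*+==++++++++++++++++++++++++++++
+++++++++++==+**+==+++++++++++++++++++++++++++++++
+++++++++++++====+++++++++++++++++++++++++++++++++
```

```bash
python3 - <<'E'
from h import *
np.set_printoptions(precision=1,suppress=True)
a,b,w=pickle.load(open('f7.pkl','rb'))
th=.168;B=np.array([600.9,33.]);R=np.array([[np.cos(th),np.sin(th)],[-np.sin(th),np.cos(th)]])
tb=lambda P:np.r_[R@(P[:2]-B),P[2]]
for z in(130,140,150,160):
    F=onz(a,296.5,188.5,z); print(z,'foot',tb(F),'mouth',tb(F-62*np.array([-.6,-.78,.21])))
# mouth as seen in wrist: white mask
g=w['frame'].astype(int).mean(2)[270:325,140:360]
print(asc(g.astype(int)[::4,::2]))
for u,v in((258,310),(214,300),(300,300)): print([tb(onz(w,u,v,z)) for z in(120,150)])
E
```

```text
130 foot [  -3.5 -105.   130. ] mouth [ 41.3 -63.6 117. ]
140 foot [ -16.7 -117.   140. ] mouth [ 28.  -75.6 127. ]
150 foot [ -29.9 -129.   150. ] mouth [ 14.8 -87.5 137. ]
160 foot [ -43.2 -141.   160. ] mouth [  1.6 -99.5 147. ]
::  =+-:---------=-------=----=--=------------------=--=--=---------------------=---=-=----------------:-++: .
:: .#*-:===============================================================================================::+*- .
:: .%%-:===============================================================================================-:+%= :
::..#*-.===============================================================================================::+#- :
::. **-.--=----=--=--=------------===-=---------=--------------=-------=---=--==-----=--==-----=-=-----::+*-.:
::: =*=...:..          .::::::  .+*==+==--*%%@@@@@@@@@@@@@@@@@@++**********++*:  .::::::           :...:-+*..:
::. -*+::::. .         .::::::  -*--=+++=-=%%@@@@@@@@@@@@@@@#**%**********+++*+  .::::::           ...::=*+ .:
::. .++=:::            .::::::  :====+#*+=-%@@@@@@@@@@@@@=:------:-*****#@@@#**  :::::::   
[... 168 characters left out ...]
***#*+--@@@@@@@@@@-=++++****++==@@@@@@@@@@+ ::::::.                    ::
:::.                    :::::::==+++****##*+--@@@@@@@@@=++*********+=%@@@@@@@@@@ ::::::.                    ::
:::...                  ::::::-=+++****###%#*=-@@@@@@@@++**********++@@@@@@@@@@@+::::::                .:::.::
::.:....................::::::--======+++=**+=--*##*##**============*###*###***#*::::::................::::.::
:::::::..::.:.:::::::::::::.:::::::.:::::::.::::.::::.::::::::.::::::::.::::::::::::::::.::::::::::::::::.:.::
[array([  5.8, -79.9, 120. ]), array([  5. , -59.8, 150. ])]
[array([-15.7, -74.4, 120. ]), array([-11.9, -55.4, 150. ])]
[array([ 26.1, -74.4, 120. ]), array([ 21.1, -55.4, 150. ])]
```

>>> servo_tool([
  [[8, 0, 0], 0, 1],
  [[8, 0, 0], 0, 1],
  [[0, 0, 6], 0, 1],
  [[0, 0, 6], 0, 1],
  [[0, 0, 6], 0, 1],
  [[0, 0, 4], 0, 1],
  [[0, 0, 0], 0, 1],
])

```text
time: 9.55
position: [609.1, -4.4, 78.5]
eef_rot: [-3.14, -0.001, 1.738]
ft_force: [0.1, -0.1, -2.0]
grip_width: 39.8
finger_force: 10.4
```

```bash
cat >>h.py <<'E'
th=.168;B0=np.array([600.9,33.]);R0=np.array([[np.cos(th),np.sin(th)],[-np.sin(th),np.cos(th)]])
tb=lambda P:np.r_[R0@(np.array(P[:2])-B0),P[2]]
def st():
    o=observe();print(round(o['time'],2),tb(o['position']).round(1),o['grip_width'].round(1) if hasattr(o['grip_width'],'round') else o['grip_width'],o['finger_force'],np.round(o['ft_force'],1))
E
python3 - <<'E'
from h import *
st()
a=grab_frame('scene')
print(asc(mouth(a,(265,155,315,210))))
E
```

```text
9.55 [  1.8 -38.2  78.5] 39.832529158580186 10.36248332602554 [ 0.1 -0.1 -2. ]
            .:.      ..     .-.  ...::::::::::::..
                    .::    .-=:...::::......:.....
                    .:..   .:-::::::............ .
                   . ....   :::::..............   
               .... ..     ..::.......     .      
              .... .       ........              .
              ...     . .........:..       ..    .
..          ..       .........::::::..   ..--:  ..
::..       .        .......:::-:::::::...--+=:. ..
::::..          .........::----::::::::::===-.  ..
::::::..   ...........::---::::::::::::.:--:.  ...
::::::::...........:::---::...:-::::.......    ..:
:::::::::........::--:::.....:=+-:......      ..::
:::::::.......:::--:::::...:-===-.......      .:-:
::::::......::---:::=*##++-=++=-:.......      .-=-
:::::::..:::------++#@@@##+==-:::.......      .-==
:::::::::------::=%%%@%*+==++=-::.... .      .:=*#
::::...:-----:::::-+#*+=-+%@@@%+::.        .:=*#@@
::......::::::::::.:==++#@@@@@@@#*-.      :=*%@@@@
........::::::::....+%@@@@@@@@@@@@*=:.   :*%@@@@@@
.
[... 1083 characters left out ...]
#%%%%#***********######*+==++++++++++
+++++++=+*#%##%#%%###********####*++=+++++++++++++
+++++++++=+*#%%%#%%%###****####*+==+++++++++++++++
++++++++++==+##%%%%%%%#######*+==+++++++++++++++++
+++++++++++==+*##%%%%%%%%##*+==+++++++++++++++++++
++++++++++++++=+*#%%%%%##*+==+++++++++++++++++++++
+++++++++++++++==+##%##*+==+++++++++++++++++++++++
++++++++++++++++==+**+==++++++++++++++++++++++++++
+++++++++++++++++++===++++++++++++++++++++++++++++
++++++++++++++++++++++++++++++++++++++++++++++++++
++++++++++++++++++++++++++++++++++++++++++++++++++
++++++++++++++++++++++++++++++++++++++++++++++++++
++++++++++++++++++++++++++++++++++++++++++++++++++
++++++++++++++++++++++++++++++++++++++++++++++++++
```

>>> servo_tool([
  [[0, 0, 0], 0, 0.45],
  [[0, 0, 0], 0, 0.35],
  [[0, 0, 0], 0, 0.25],
  [[0, 0, 0], 0, 0.15],
  [[0, 0, 0], 0, 0.1],
  [[0, 0, 0], 0, 0.1],
  [[0, 0, 0], 0, 0.1],
])

```text
time: 10.3
position: [609.7, -4.3, 79.6]
eef_rot: [3.142, 0.0, 1.739]
ft_force: [0.6, 0.2, -0.6]
grip_width: 77.2
finger_force: 0.1
```

```bash
python3 - <<'E'
from h import *
st()
a=grab_frame('scene');b=grab_frame('side');w=grab_frame('wrist');pickle.dump((a,b,w),open('f8.pkl','wb'))
print(asc(mouth(a,(265,160,315,220))));print(asc(mouth(b,(210,160,260,205))))
print(asc(mouth(w,(100,100,420,330))[::6,::3]))
E
```

```text
10.3 [  2.4 -38.2  79.6] 77.15166280017193 0.0705288371500501 [ 0.6  0.2 -0.6]
              ... .      ..........:::::::..     .
.             ..       ..........:::::::::::..   .
:..        ..       .. ...........:::::::::::.   :
:::..    ..     .  ................::::::::...  ..
:::::..      ..........:::........:-::::......  ..
:::::::... . ........::---.......:-==-.......   ..
:::::::::.........:::--::..  ..:--=+==.......  ..:
:::::::::.......::---::.   ..:-=++=---.......  .::
::::::.......:::--::..   ..---+==-::::......   :-:
-::::::....::-==-:.   ...-=++==-:..:::....    .-=-
-::::::.:::-+#%#+-. ..---+==-::..  ....       .===
--::::.:---=%@@@@#=:--++==-:..               .:=*#
:::....:---+@@@@@@*=+==--:..     .         .:=*#@@
.......::::-+%@@%*+===--:..     .-:.      :=*%@@@@
......:::::::-+++=--=+==:.:..   :*+=:.   :*%@@@@@@
... .::::::::..---==++=-...::.  -*#*+=:..+@@@@@@@@
.   .:::::.....-==+===+=. .... .-=+*#*+-=%@@@@@@@@
    :-::......:=+===+++=....   .=+==+*#*#%@@@@@@@@
    :=:.......:==++++++=. ..   :++++==+*##%%@@@@@@
.  .:--.......:++++++++=.  .   :++++++==+*##%@@@@@
:
[... 7845 characters left out ...]
###########*+++=======+==    ..:..              ....
             ....   :==++***######################################*+=============   ....                ...
             ....   ===+***###############################%#####*+===============:  :...                   
             ....  ==++***####################################*+==================. :.:.                   
             .... ===+***############################%#######+============+========.:...                   
             .-====++***##########*........................................................................
            .:-====+***###########:....:...................................................................
```

>>> servo_tool([
  [[0, 0, -20], 0, 0.1],
  [[0, 0, -40], 0, 0.1],
  [[-20, 0, -40], 0, 0.1],
  [[-35, 0, -30], 0, 0.1],
  [[-35, 0, 0], 0, 0.1],
  [[-15, 0, 0], 0, 0.1],
  [[0, 0, 0], 0, 0.1],
])

```text
time: 11.15
position: [627.1, -109.7, 209.1]
eef_rot: [-3.141, -0.0, 1.736]
ft_force: [0.1, 0.6, -1.0]
grip_width: 78.1
finger_force: 0.0
```

```bash
python3 - <<'E'
from h import *
st()
w=grab_frame('wrist');a=grab_frame('scene');b=grab_frame('side');pickle.dump((a,b,w),open('f9.pkl','wb'))
def W(x,y,z): c,s=np.cos(th),np.sin(th);return [B0[0]+c*x-s*y,B0[1]+s*x+c*y,z]
P=proj(w,[W(-70,-130,120),W(70,-130,120),W(70,-15,120),W(-70,-15,120)]);print(P.round())
x0,y0=np.maximum(P.min(0)-8,0).astype(int);x1,y1=(P.max(0)+8).astype(int);print(x0,y0,x1,y1)
im=w['frame'].astype(int)
print(asc(mouth(w,(x0,y0,x1,y1))[::4,::2]))
E
```

```text
11.15 [   2.  -145.1  209.1] 78.06761229998885 0.0 [ 0.1  0.6 -1. ]
[[158. 182.]
 [338. 181.]
 [349.  17.]
 [145.  18.]]
137 9 357 189
      .%%%%%%*#%%%%%%%%%%%%%%%%%%%%%%%%%%%%%%%%%%%%%%%%%%%%%%%%%%%%%%%%%%%%%%%%%%%%%%%%%%%%%%%%%%%%*****=     
      .%%%%%%#*%%%%%%%%%%%%%%%%%%%%%%%%%%%%%%%%%%%%%%%%%%%%%%%%%%%%%%%%%%%%%%%%%%%%%%%%%%%%%%%%%%%#+**++=     
    -****++++*+******+*+**+**+********++*++++****+*+***+++++++++++*+****++*+*+*+***+*****+*+*++++**+++++++-.  
    =*****+*********************************************+******************+*******+***********+**+******+*=  
    -***+===-================================+=++++++++++++++++++++++++++++++++++++++++++++++++++++++++++**- .
    -***+----------------------------------------------------------------------------------------------****-==
    -****=---------------------------:=**%*=----------------------------:-----------------------------=***+===
    .****=-----------+++++++++++++===+=+*+*#@@@#+-=============--=------------------------------------=***+=++
    .+***=----------=***+****+********+*#%%@@@%%%@@%*************************
[... 3210 characters left out ...]
***********************-------+***:       
         ****=------=**********************************************************************-------****.       
        .+***=-----------------------------------------------==---=--------====-===========-------***+.       
         =***=---------------------------=----------=---------------------------=--=--=----------=***+        
         =***+====--==------------------------------------------=--=-----------------------------=***+        
         -*******************************************************************************************-        
          :+++++++++**+*+***************************************************************************+.
```

The wrist view now clearly shows the beaker lying on the hopper floor with its mouth toward the gate (left-rear) and no balls left on the hopper floor. I'll compute its pose for a regrip near the mouth, square to its axis.

```bash
python3 - <<'E'
from h import *
np.set_printoptions(precision=1,suppress=True)
a,b,w=pickle.load(open('f9.pkl','rb'))
g=w['frame'].astype(int).mean(2);m=np.zeros(g.shape,np.uint8);m[22:150,165:300]=(g[22:150,165:300]>185)
m=cv2.morphologyEx(m,cv2.MORPH_OPEN,np.ones((3,3)))
n,l,s,c=cv2.connectedComponentsWithStats(m);i=1+s[1:,4].argmax();print(s[i])
cn=max(cv2.findContours((l==i).astype(np.uint8),0,2)[0],key=cv2.contourArea)
h=cv2.approxPolyDP(cv2.convexHull(cn),6,True)[:,0];print(h.tolist())
r=cv2.minAreaRect(cn);print(r)
for n,p in(('footmid',(203,123)),('mouthmid',(241,57)),('rect',r[0])):
    print(n,[tb(onz(w,*p,z)) for z in(80,88,96)])
for p in h: print(p,tb(onz(w,*p,88.)))
o=observe();print(o['joint_pos'].round(2))
E
```

```text
[ 189   34   94  105 5722]
[[221, 34], [282, 73], [235, 138], [189, 111]]
((232.25, 87.25), (75.80237579345703, 87.63577270507812), 30.963756561279297)
footmid [array([-38.8, -87.1,  80. ]), array([-37.7, -86.8,  88. ]), array([-36.6, -86.4,  96. ])]
mouthmid [array([ -5.6, -34.5,  80. ]), array([ -5.4, -35.6,  88. ]), array([ -5.2, -36.7,  96. ])]
rect [array([-13.2, -58. ,  80. ]), array([-12.8, -58.5,  88. ]), array([-12.3, -58.9,  96. ])]
[221  34] [-20.9 -18.8  88. ]
[282  73] [ 27.4 -47.7  88. ]
[235 138] [-11.2 -99.2  88. ]
[189 111] [-48.9 -77.   88. ]
[-0.3  0.6  1.4  0.   1.2 -0.5]
```

>>> servo_tool([
  [[35, -3, 0], 0, 0.08],
  [[36, -3, 0], 0, 0.08],
  [[36, -3, 0], 0, 0.08],
  [[0, 0, 30], 0, 0.08],
  [[0, 0, 30], 0, 0.08],
  [[0, 0, 20], 0, 0.08],
  [[0, 0, 0], 0, 0.08],
])

```text
time: 12.0
position: [597.1, -1.4, 126.1]
eef_rot: [-3.133, -0.003, 1.741]
ft_force: [0.1, -0.2, 0.4]
grip_width: 79.8
finger_force: 0.0
```

```bash
python3 - <<'E'
from h import *
st()
a=grab_frame('scene');b=grab_frame('side')
print(asc(mouth(b,(200,165,275,215))))
E
```

```text
12.0 [ -9.5 -33.3 126.1] 79.77862139805444 0.0 [ 0.1 -0.2  0.4]
----::::::::---++++++++++++++++++============-::::::::::-+*=:::::::::......
##*=--::::::---+++++++++++++++++++++++++++++=-::::::::::-==-::::::::.::....
###*++=-:::----+++++++++++++++++++++++++++++=-:::::::::::==-::::::::::.....
*******=:::--:-++++++++++++++++++++++++++++++-::::::::::-==-:::::::::::.:..
******#+-:::::-++++++++++++++++++++++++++++++-::::::::::-*+-:::::::::::::::
******#+-:::::-++++++++++++++++++++++++++++++=-::::-==-==*+-::::::::::::::.
******#+-:::::-=+++++++++++++++++++++++++++++=:::::=+++***+-:::::::::::::::
*****#*+--::::-=+++++++++++++++++++++++++++++-::::-++++*#*+-::::::::::::::.
*****#*+=-:::::=++++++++++++++++++++******+++-::::=++++##+=-:::::::::::::::
****##+++-::::--+++++++++++++++++++*#%%%%#**+-::::=++++##+=-:::::::::::::::
+***#*+++=-::::-+****++*+++++++++**#%@@@@%%#*=-::-++++*##+=-:::::::::::::::
++**#++++=-::::-*****************#%%@@@@@@@%#+-::-++++##*+=-:::::::::::::::
++*#*+++++--:::-*########******#%%@@@@@@@@@@%*-::-++++##*+=-:::::::::::::::
++*#*+++++=-:---*#############%%@@@@@@@@@@@@@*-:
[... 2063 characters left out ...]
##*******++**=-:
@%%##**#*#%%%%%%@@@@@@@@@@@@@@@@@@@@@@@@@@@%%%%%%##*++++++*******###**##*=:
@@%%%%#**###%%#%%@@@@@@@@@@@@@@@@@@@@@@@@@@@@@%@%%%*+++=======+++*****##*=:
@@@@@%%%#**###*%%@@@@%%@@@@@@@@@@@@@@@@@@@@@@@@@%%%*+++=-:::-----===+*##*=:
@@@@@@@%%%#***#%%%@%%#%@@@@@@@@@@@@@@@@@@@@@@%@@%%%*+++=-:::::::::::-*##*-:
@@@@@@@@@%%#***##%%##%%@@@@@@@@@@@@@@@@@@@@@@%@@%%#++++=-:::::::::::-*##+-:
@@@@@@@@@@@%%#**####%%@@@@@@@@@@@@@@@@@@@@@@@@@%%%*++++--:::::::::::=*##+-:
@@@@@@@@@@@@@%%#***#%%@@@%@@@@@@@@@@@@@@@@@@@@@%%%*++++-::::::::::::+*##=::
@@@@@@@@@@@@@@@%#***#%%%%%@@@@@@@@@@@@@@@@@@%@@%%%*++++-:::::::::::-*###=::
@@@@@@@@@@@@@@@@%%***####%@@@@@@@@@@@@@@@@@@%@@%%#*+++=-:::::::::::-*##*=::
```

>>> servo_tool([
  [[-5, 3, 0], 0, 0.08],
  [[0, 0, 10], 0, 0.08],
  [[0, 0, 10], 0, 0.08],
  [[0, 0, 10], 0, 0.08],
  [[0, 0, 10], 0, 0.08],
  [[0, 0, 10], 0, 0.08],
  [[0, 0, 9], 0, 0.08],
  [[0, 0, 0], 0, 0.08],
])

```text
time: 12.9
position: [603.1, -8.1, 68.8]
eef_rot: [-3.139, -0.001, 1.739]
ft_force: [-0.0, -0.6, 0.0]
grip_width: 80.3
finger_force: 0.0
```

```bash
python3 - <<'E'
from h import *
st()
E
```

```text
12.9 [ -4.6 -40.9  68.8] 80.27614734942975 0.0 [-0.  -0.6  0. ]
```

>>> servo_tool([
  [[0, 0, 4], 0, 0.15],
  [[0, 0, 0], 0, 0.25],
  [[0, 0, 0], 0, 0.35],
  [[0, 0, 0], 0, 1],
  [[0, 0, 0], 0, 1],
  [[0, 0, 0], 0, 1],
  [[0, 0, 0], 0, 1],
], grip_force=8)

```text
time: 13.6
position: [604.5, -8.2, 66.7]
eef_rot: [3.141, 0.0, 1.739]
ft_force: [0.3, 0.1, 0.3]
grip_width: 33.9
finger_force: 0.6
```

```bash
python3 - <<'E'
from h import *
st()
w=grab_frame('wrist');a=grab_frame('scene')
print(asc(mouth(a,(255,155,320,225))))
print(asc(mouth(w,(130,250,370,330))[::4,::2]))
E
```

```text
13.6 [ -3.4 -41.3  66.7] 33.90788457361178 0.6279086444283166 [0.3 0.1 0.3]
+++++++:                      .:.    ..::::::::::::::---.   .::::
===++++:                  .....-.    .....::::::::::::::.   .::::
-=+*+++:                  ... ...     ......:::::::::--::....::::
-*#%+++:             ..   ..          ... ....::::::::::::::..:::
=#%%#++:             .:.             ..   .....::::::::::::......
+%@@@%*:             .:.      .     .--.  ...:::::::::::.........
@@@@@@%-              .       :.    :==:..:::::..................
@@@@@@%-                      ::.   .::::::::............  ......
@@@@@@+.                  ... ....   .::::..............   ......
@@@@@@+.                 ......     .:::.......       .    ......
@@@@@@=.               ......      ...........            .......
@@@%*=:..              ....       ..........       ...   ..:.....
++=--::::..         . ..      ........::::::..   .:=--.  .::.....
:::::::::::..       .     .  .......::---:::::...-=*+=:. :-::::::
:::::::::::::..          ........:::----::::::::-+==-:.  :=----+*
:::::::::::::::..   . . .......::-
[... 5315 characters left out ...]
       .:::::: =*******#####################%%%%%%%%%##%%+::::..                  .............
............... .                ::..:..******##################%%%%%%%%%%%%%%%#%%%*::::.                  ........:....
...............                  :::.:.=#*###################%%%%%%%%%%%%%%%%%%%#%%%*:::.             ...............:..
................. ............. ..:....==++++++++++++++++++++++++++++++++++++++++++++=.... .... . .. ...................
..........................:......:..........:................................................:....:.:.:...........:.....
...........:..............................:...................:.........................................................
```

The fingers closed ahead of the mouth and nudged the beaker to the right instead of gripping it. I'll open, rise and look again.

>>> servo_tool([
  [[0, 0, 0], 0, 0.5],
  [[0, 0, -20], 0, 0.4],
  [[0, 0, -40], 0, 0.2],
  [[0, 0, -40], 0, 0.1],
  [[-35, 0, -40], 0, 0.08],
  [[-35, 0, 0], 0, 0.08],
  [[-34, 0, 0], 0, 0.08],
  [[0, 0, 0], 0, 0.08],
])

```text
time: 14.5
position: [622.9, -113.8, 205.0]
eef_rot: [3.139, 0.004, 1.735]
ft_force: [-0.1, 0.3, -0.2]
grip_width: 78.7
finger_force: 0.0
```

```bash
python3 - <<'E'
from h import *
st()
w=grab_frame('wrist');a=grab_frame('scene');b=grab_frame('side');pickle.dump((a,b,w),open('f10.pkl','wb'))
print(asc(mouth(w,(137,9,357,195))[::4,::2]))
E
```

```text
14.5 [  -2.8 -148.4  205. ] 78.70830719880037 0.0 [-0.1  0.3 -0.2]
      -*+*+*+*++*++****+++*++*+****+**+*+********+***++++++**++*++++++++++**+++**+++++**+***********++++++++++
      =**********+******************************+*****+********+*********+*********+***+*****+++*+*****++*++**
      -***+=======================+==+==+=++=+++++++++++++++++++++++++++++++++++++++++++++++++++++++++++++++*+
      -***+----------------------------------------------------------------:-------------:-:--:----:-------+**
      -***+=-----:----------------------------------------:------------------------------------------------+*+
      :+***=----------------------------------------:-::---------=#%+::-:--::------------------------------***
      .+***=----------+****+********+**************++*********++*##*%@*+***************+******+-----------=***
      .+***+----------+*************************************++*##%%%%#@%**********************+-----------=***
      .+***+----------+***********************************++*##%%%%@@@#@@#********************+-----------+***
       =***+----------+***********
[... 3483 characters left out ...]
-------------------------+***-    
           -*********************************************************************************************:    
            =*******************************************************************************************+     
                                                                                                              
                                                                                                              
                                                                                    .                         
                                                                                                             .
```

```bash
python3 - <<'E'
from h import *
np.set_printoptions(precision=1,suppress=True)
a,b,w=pickle.load(open('f10.pkl','rb'))
for p in((195,89),(239,133),(257,29),(303,97)): print(p,tb(onz(w,*p,86)))
f=(tb(onz(w,195,89,86))+tb(onz(w,239,133,86)))/2;m=(tb(onz(w,257,29,86))+tb(onz(w,303,97,86)))/2
d=(m-f)[:2];L=np.hypot(*d);d/=L;print(f,m,L,np.degrees(np.arctan2(d[0],d[1])))
for yaw in (np.arctan2(d[0],d[1]),.9,.75):
  ax=np.array([np.sin(yaw),np.cos(yaw)]);cl=np.array([np.cos(yaw),-np.sin(yaw)])
  for h in(36,44):
    c=f[:2]+h*d
    print(round(yaw,2),h,c,'corners',[ (c+s*51*cl+q*9.5*ax).round(1).tolist() for s in(-1,1) for q in(-1,1)])
E
```

```text
(195, 89) [-47.  -63.7  86. ]
(239, 133) [-12.  -98.8  86. ]
(257, 29) [  2.9 -19.8  86. ]
(303, 97) [ 40.3 -70.2  86. ]
[-29.5 -81.2  86. ] [ 21.6 -45.   86. ] 62.6663905534271 54.697656073138205
0.95 36 [ -0.1 -60.4] corners [[-37.4, -24.3], [-21.9, -13.3], [21.6, -107.5], [37.1, -96.6]]
0.95 44 [  6.4 -55.8] corners [[-30.8, -19.7], [-15.3, -8.7], [28.1, -102.9], [43.6, -91.9]]
0.9 36 [ -0.1 -60.4] corners [[-39.3, -26.4], [-24.4, -14.6], [24.1, -106.3], [39.0, -94.5]]
0.9 44 [  6.4 -55.8] corners [[-32.8, -21.8], [-17.9, -9.9], [30.6, -101.7], [45.5, -89.8]]
0.75 36 [ -0.1 -60.4] corners [[-43.9, -32.6], [-31.0, -18.7], [30.7, -102.1], [43.6, -88.2]]
0.75 44 [  6.4 -55.8] corners [[-37.4, -28.0], [-24.5, -14.1], [37.2, -97.5], [50.2, -83.6]]
```

>>> servo_tool([
  [[42, 2, 0], 0, 0.13],
  [[43, 1, 0], 0, 0.13],
  [[0, 0, 0], 0.15, 0.13],
  [[0, 0, 0], 0.15, 0.13],
  [[0, 0, 0], 0.15, 0.13],
  [[0, 0, 0], 0.15, 0.13],
  [[0, 0, 35], 0.02, 0.13],
  [[0, 0, 35], 0, 0.13],
  [[0, 0, 0], 0, 0.13],
  [[0, 0, 0], 0, 0.13],
])

```text
time: 15.65
position: [609.6, -23.3, 133.9]
eef_rot: [-3.14, 0.0, 1.12]
ft_force: [0.2, 0.2, 1.1]
grip_width: 75.5
finger_force: 0.0
```

```bash
python3 - <<'E'
from h import *
st();print(observe()['eef_rot'][2]-np.pi/2-th)
E
```

```text
15.65 [ -0.9 -57.  133.9] 75.51451111561511 0.0 [0.2 0.2 1.1]
-0.6185624694811754
```

>>> servo_tool([
  [[-4, 5, 0], 0, 0.13],
  [[0, 0, 12], 0, 0.13],
  [[0, 0, 12], 0, 0.13],
  [[0, 0, 12], 0, 0.13],
  [[0, 0, 12], 0, 0.13],
  [[0, 0, 10], 0, 0.13],
  [[0, 0, 8], 0, 0.13],
  [[0, 0, 0], 0, 0.13],
])

```text
time: 16.45
position: [610.9, -29.7, 66.1]
eef_rot: [-3.137, 0.001, 1.119]
ft_force: [-0.8, 0.3, -0.9]
grip_width: 75.9
finger_force: 0.0
```

>>> servo_tool([
  [[0, 0, 0], 0, 0.2],
  [[0, 0, 0], 0, 0.25],
  [[0, 0, 0], 0, 0.3],
  [[0, 0, 0], 0, 0.35],
  [[0, 0, 0], 0, 0.4],
  [[0, 0, 0], 0, 0.4],
], grip_force=8)

```text
time: 17.05
position: [614.4, -31.3, 68.8]
eef_rot: [3.138, -0.0, 1.118]
ft_force: [3.1, -6.0, -2.1]
grip_width: 64.5
finger_force: 8.4
```

```bash
python3 - <<'E'
from h import *
st()
a=grab_frame('scene');w=grab_frame('wrist')
print(asc(mouth(a,(255,170,320,210))))
E
```

```text
17.05 [  2.6 -65.7  68.8] 64.471969393556 8.42628091526251 [ 3.1 -6.  -2.1]
:::-::::::::::::.......... ....................................::
:::=::::::.................................................:. ...
::::::::::..................:.......:::::::........:::.:::-*: ...
............::::::::::-:::::--:::::-------+=:.  .:::::::::=@+. ..
..........::--=-------==========-=======-=#*+=...:::::::::-@#:   
:....:==-.:----------=####**++======++++==+*#*-...:::::::::=@+.  
-.   =%%#-:----------*@@@%##*===++++++++++==+*-..::::::::::-%#-..
+.   =@@@+::::::::::-*@%##+===++++++++++++++==:::-::::::::::=%+==
*.   =@@@*+-:::::::::=#*+==+++***************+====:.........:**##
%=.  =@@@%#-::::::::.:===+++++****###########*+++=:.........:-==-
@*:  -#%%%#-.........:+======--=========-=--------..........:***-
@#:  .=====...........---==+****#%%#*+*+=---==:.::..........-@@@=
@%-  :++++-..........:=+*#%@@@@@@@@@@@@@#*++++:  ...........=@@@#
@@=  -%@%#=..........:+#@@@@@@@@@@@@@@@@@%*++=.   ..::::::::=#@@@
@@=..-##*+-..........-*%@@@@@@@@@@@@@@@@@@#+=-.    .=======-+*##@
@@=:.:+++==----:.....=#%@@@@@@@@@@
[... 915 characters left out ...]
##*******#####*+==++++++++++++++++++++++
++++++++++++++++++++++=+*####***##%##*+==++++++++++++++++++++++++
++++++++++++++++++++++++=+*########*+==++++++++++++++++++++++++++
+++++++++++++++++++++++++==+##%##*+==++++++++++++++++++++++++++++
++++++++++++++++++++++++++==+**+==+++++++++++++++++++++++++++++++
+++++++++++++++++++++++++++++===+++++++++++++++++++++++++++++++++
+++++++++++++++++++++++++++++++++++++++++++++++++++++++++++++++++
+++++++++++++++++++++++++++++++++++++++++++++++++++++++++++++++++
+++++++++++++++++++++++++++++++++++++++++++++++++++++++++++++++++
+++++++++++++++++++++++++++++++++++++++++++++++++++++++++++++++++
++++++++++++++++++++++++++++++++++++++++++++++++++++++++++++++++=
```

Beaker gripped across its body (64 mm, 8 N). Lifting.

>>> servo_tool([
  [[0, 0, 0], 0, 1],
  [[0, 0, -5], 0, 1],
  [[0, 0, -10], 0, 1],
  [[0, 0, -15], 0, 1],
  [[0, 0, -20], 0, 1],
  [[0, 0, -25], 0, 1],
  [[0, 0, -25], 0, 1],
  [[0, 0, -20], 0, 1],
  [[0, 0, 0], 0, 1],
])

```text
time: 18.05
position: [613.8, -29.8, 191.1]
eef_rot: [3.138, -0.002, 1.119]
ft_force: [1.0, -0.3, -1.0]
grip_width: 63.3
finger_force: 7.6
```

```bash
python3 - <<'E'
from h import *
st()
a=grab_frame('scene');w=grab_frame('wrist');b=grab_frame('side');pickle.dump((a,b,w),open('f11.pkl','wb'))
print(asc(mouth(a,(255,120,325,185))));print(asc(mouth(b,(200,120,270,180))))
print(asc(mouth(w,(130,150,390,340))[::4,::2]))
E
```

```text
18.05 [  2.3 -64.  191.1] 63.31247288875073 7.576893618154132 [ 1.  -0.3 -1. ]
::::::::::::::::.  ....  .  ..     .... .. .........::::.::...::::::::
::::::::::::::::...........    ....         .::::-----------:..:::::::
:::::::::::::::::                           .:--========----=:.:::::::
-::::::::::::::::.                       . ..:::::::::::::::::::::::::
=::::::::::::::::.......  .......    .........::.:...............:::::
:::::::::::........................................................:::
::::::::::....................................................... ....
.........................:.:......:::::....................:..........
............:::--:::::::-----:::::------:::::--:...:::::::::::-.  ....
...........:--=====--------------------------++-...:::::::::::=.      
.... .---..-------------==================---++-.  .:::::::::::.      
.    .+++:.:-----------=++++++++++++++++++++++++:  .::::::::::::      
:    .+++:.:::::::::::-+++++++++++++++++++++++++-. .-:::::::::::..... 
:    .+++-:-:::::::::::++++++++++++++++=++++++===:.:+::::::::::::====:
-..  .++==-+-::::::::.:=***
[... 13441 characters left out ...]
..........:*+===::::::.......................
                    .:::::::::::::::::::::::::::::::::::::::::::::::::::::::::::::::::::::::::::::::::::::::::::::::::::::::.:::::
                    ::::::::::::::::::::::::::::::::::::::::::::::::::::::::::::::::::::::::::::::::::::::::::::::::::::::::::::::
 .                 :::::::::::::::::::::::::::::::::::::::::::::::::::::::::::::::::::::::::::::::::::::::::::::::::::::::::::::::
    .    .  .   ..         .         ..           .        .    .        .              .      . .           .       .       .    
  .   .        ..           ..          .    .. .           .                      .    .       .     .             .     .      .
```

>>> servo_tool([
  [[0, 0, 0], 0, 1],
  [[0, 0, 0], 0, 1],
  [[0, 0, 0], 0, 1],
], grip_force=5)

```text
time: 18.5
position: [612.3, -30.1, 187.2]
eef_rot: [-3.14, 0.0, 1.119]
ft_force: [0.1, -0.5, -0.5]
grip_width: 63.3
finger_force: 4.7
```

```bash
python3 - <<'E'
from h import *
st()
a0,b0,w0=pickle.load(open('f11.pkl','rb'))
a=grab_frame('scene');w=grab_frame('wrist');b=grab_frame('side');pickle.dump((a,b,w),open('f12.pkl','wb'))
for p,q,n in((a0,a,'a'),(b0,b,'b'),(w0,w,'w')): print(n,np.abs(p['frame'].astype(int)-q['frame']).mean(2).max(),(np.abs(p['frame'].astype(int)-q['frame']).mean(2)>40).sum())
print(asc(mouth(a,(265,125,315,185))))
im=a['frame']
for u,v in((288,150),(288,165),(276,160),(288,172),(288,135),(250,140)): print((u,v),im[v,u], a0['frame'][v,u])
E
```

```text
18.5 [  0.7 -64.1 187.2] 63.34429755235164 4.7372136541162035 [ 0.1 -0.5 -0.5]
a 164.66666666666666 1179
b 63.666666666666664 36
w 183.0 2992
:::::::.......       .    .    .  .:::::::::::::::
::::::::.......... ...............................
:.................................................
..................................................
..:::::::.......:::::::::::::--:-::..:....:::::.::
.:--------:::::----==-------======----...:::::::::
.-------------------------------==-=+-. .:::::::::
.-------------------------------=++++-. ..::::::::
.:-----------+++++++++++++++==++++++++:  .::::::::
.::::::::::::+++++++++=======-=+++++++:..:-:::::::
:-:::::::::::++++++===--------=++++++*===++:......
==:.........:+**+++=-----===--====+++***##=.......
*=:.........:+****++========---------=-----.......
--...........-----:::::::::::::::-----:::::.......
::...........--------------------=++++:  .........
-:...........=++++++++++++++++++++++++:  .........
+:..........:+++++++++++++++++++++++++:   .......-
+:.---.....--+++++++*%%%%#*+++++++++++:     .---.=
+--+++:   .=++++++%%@@@@@@@%#+++++++++: 
[... 1626 characters left out ...]
#*+-:..+@@@@@@@@
@@@@@@@@@@@@@@@%##*+==++++++++++==+*#*+==%@@@@@@@@
@@@@@@@@@@@@@%#*+===++++++++++++++==+*#**%@@@@@@@@
@@@@@@@@@@@##*+==+++++++++++++++++++==+*##%%@@@@@@
@@@@@@@@%#*+===+++++++++++++++++++++++==+*##%%@@@@
@@@@@@##*+==++++++++++++++++++++++++++++==+*##%@@@
@@@%#*+===+++++++++++++++++++++++++++++++===+*##@@
%##*+==++++++++++++++++++++++++++++++++++++===+*##
*+===++++++++++++++++++++++++++++++++++++++++===+*
==++++++++++++++++++++++++++++++++++++++++++++++==
(288, 150) [254 254 253] [254 254 253]
(288, 165) [134 136 131] [133 136 131]
(276, 160) [36 36 36] [24 27 26]
(288, 172) [173 172 167] [226 227 223]
(288, 135) [89 90 88] [194 200 204]
(250, 140) [127 127 121] [128 129 123]
```

```bash
python3 - <<'E'
from h import *
np.set_printoptions(precision=1,suppress=True)
a,b,w=pickle.load(open('f12.pkl','rb'))
o=observe();p=o['position'];yw=o['eef_rot'][2];ax=np.array([np.cos(yw),np.sin(yw)]);cl=np.array([np.sin(yw),-np.cos(yw)])
for n,u,v in(('floor',288,151),('lip',288,161)):
  for z in(196,206,216):
    P=onz(a,u,v,z);d=(P-p)[:2];print(n,z,'along tool x',d@ax,'y',d@cl)
# lip bottom-most point and side view of wrist edges
print('lipbottom',[((onz(a,288,173,z)-p)[:2]@ax) for z in(165,172,180)])
print(asc(mouth(w,(150,130,350,335))[::5,::2]))
E
```

```text
floor 196 along tool x 58.04935406388824 y 9.07277257624864
floor 206 along tool x 35.817446505101344 y 4.940141446260177
floor 216 along tool x 13.585538946314351 y 0.807510316271769
lip 196 along tool x -5.200436000270751 y -1.1834410452779003
lip 206 along tool x -25.97870963018547 y -5.080359454530227
lip 216 along tool x -46.756983260100185 y -8.977277863782554
lipbottom [np.float64(-13.355924028427642), np.float64(-26.810905171293435), np.float64(-42.188026477425815)]
%@@@@@@@@@@@@@@@@@@@@@%%%%@@@@%@@@@@%@%@@%@%*+******++********************+----+****+.:--===++++++*=
@@@@@@@@@@@@@@@@@@@@@%@%@@@@@@%%@@@@%@@@%+*******+**************************+---=*****- =--===++++::
@@@@@@@@%@@@@@@@@@@@@%@@@@@@@@@@%%@%%*+******++*******************************----+*****::---==++-::
@@@@@@@%@@@@@@@@@@@@@@@@@%%@@@@%@%+*******+************************************+----+****+ ----==-::
@%@%%%@@%@%@@@@@@@@@@@@@%%%%@%*+******++*****************************************+---=*****: :--===-
@@@@@@@@@@@@@@@@@@@@@@@@@@%+*******+***********************************************=---+****+. =--==
@@@@%@@@@@@@@@@
[... 2819 characters left out ...]
:::..   :+*##%@@@@@@@@@@@@@@@@@@@@@@@@@@@@@@@@@@@@@@@@@@@@@%%%%%%%###*:          :   .::::::. 
   .::::::    -#@@@@@@@@@@@@@@@@@@@@@@@@@@@@@@@@@@@@@@@@@@@@@@@@%%%%%%%###*+          .*+  .::::::  
   .::::::    =@@@@@@@@@@@@@@@@@@@@@@@@@@@@@@@@@@@@@@@@@@@@@@@@@@@@%%%%###*-          -%#- .::::::  
    ::::::.   .#@@@@@@@@@@@@@@@@@@@@@@@@@@@@@@@@@@@@@@@@@@@@@@@@@@@@@@%##*+           +%**-.:::::.  
    ... .. ::::::::::::::.::::::::.::::.:::::::::::::::::::::::.::::::::::::::::::::::::::::::::::::
          .:::::::::::::::::::::::::::::::::::::::::::::::::::::::::::::::::::::::::::::::::::::::::
         .::::::::::::::::::::::::::::::::::::::::::::::::::::::::::::::::::::::::::::::::::::::::::
```

The beaker came up mouth-down toward the left-rear: scene (288,151) is its outer foot. So it is certainly empty. I'll twist back square to the bath and use the right rim to lever the mouth upward.

>>> servo_tool([
  [[0, 0, 0], -0.15, 1],
  [[0, 0, 0], -0.15, 1],
  [[0, 0, 0], -0.15, 1],
  [[0, 0, 0], -0.15, 1],
  [[0, 0, 0], -0.02, 1],
  [[-15, 0, 0], 0, 1],
  [[-16, 0, 0], 0, 1],
  [[-16, 0, 0], 0, 1],
  [[0, 0, 0], 0, 1],
  [[0, 0, 0], 0, 1],
], grip_force=6)

```text
time: 19.65
position: [620.6, -77.6, 188.0]
eef_rot: [-3.141, -0.001, 1.736]
ft_force: [-0.7, 0.5, -0.9]
grip_width: 63.3
finger_force: 5.7
```

```bash
python3 - <<'E'
from h import *
np.set_printoptions(precision=1,suppress=True)
st();o=observe();print(o['eef_rot'])
a=grab_frame('scene');w=grab_frame('wrist');b=grab_frame('side');pickle.dump((a,b,w),open('f13.pkl','wb'))
c=proj(a,o['position']+[0,0,18.7])[0].astype(int);print(c)
print(asc(mouth(a,(c[0]-28,c[1]-25,c[0]+30,c[1]+30))))
E
```

```text
19.65 [   1.  -112.3  188. ] 63.28589042163267 5.684119396555616 [-0.7  0.5 -0.9]
[-3.1 -0.   1.7]
[301 162]
.....:::::::::::::::::........::---==::... ...::===--.....
.......:::-:::::::::::.....::----=-++:   ...:--=+==-:.....
 ........:-::::-::::::..:::---==-++++: ..:---===--:--.....
   .........::::::::...:------+++++++-:---=+==-::::-:.....
     .........:::......-----:=+++++=++=++==--:...:::...:--
       ...............:---::::==+++=++==--::. .:---:.:-=+=
         ............::-::::::::==+==--::..   .=+++=-=++++
            .....  .::::::::::..:=--::..      .=======++++
             ...   ::-::::::....::---.        .==----=+=++
                   :-=-.:.......--=+=:.       :======++=++
                   :=-=:........++++::....    :=+++++=++++
                  .-+=--...... :#%#+:...:.    :=====++++++
              .   .-=--:...... -@@@@*-.....  .:======++**+
-. .         .:.   :::-:......-+@@@@@%=. .   .:::--=====-:
+---.        .:.   .:--....:=*%@@@@@@@@+:.   .::::::::::::
++++--..     .:.   ..:..:=+#@@@@@@@@@@@@=.   .:::::::::::.
++++++--.     ..     ..-#@@@@@@@@@@@@@@@%-  ..:
[... 1553 characters left out ...]
+++++++++++++++*%%@@@@#++==+*##%@@@@@@@@@@@@@@@%###
==++++++++++++++++++++++++++*++++===+*##@@@@@@@@@@@@@@@@@@
++++++++++++++++++++++++++++++++++++==+*##@@@@@@@@@@@@@@@@
+++++++++++++++++++++++++++++++++++++===+*##@@@@@@@@@@@@@@
++++++++++++++++++++++++++++++++++++++++==+*##@@@@@@@@@@@@
+++++++++++++++++++++++++++++++++++++++++===+*##@@@@@@@@@@
+++++++++++++++++=++++++++++++++++++++++++++++###@@@@@@@@@
++++++++++++++++++++++++++++++++++++++++++**###*+%@@@@@@@%
+++++++++++++++++++++++++++++++++++++++***###*+=+%%%@@%@%#
++++++++++=++++++++++++++++++++++++++**####*+==+*%@%%%%%%#
+++++++++++++++++++++++++++++++++++**#%##*+==++++%%%%%%%%#
++++***++++++++++++++++++++++++++**####*+==++++++%%%%%%%%#
```

>>> servo_tool([
  [[0, 0, 25], 0, 1],
  [[0, 0, 23], 0, 1],
  [[-7, 0, -1], 0, 1],
  [[-7, 0, -1], 0, 1],
  [[-6, 0, 1], 0, 1],
  [[-6, 0, 1], 0, 1],
  [[-6, 0, 2], 0, 1],
  [[-5, 0, 3], 0, 1],
  [[0, 0, 0], 0, 1],
])

```text
time: 20.7
position: [628.6, -115.1, 136.0]
eef_rot: [3.138, 0.003, 1.738]
ft_force: [2.3, -2.5, 4.2]
grip_width: 62.4
finger_force: 6.1
```

```bash
cat >> h.py <<'E'
def look():
    st();o=observe();a=grab_frame('scene')
    c=proj(a,o['position']+[0,0,18.7])[0].astype(int)
    print(asc(mouth(a,(c[0]-28,c[1]-22,c[0]+28,c[1]+30))));return a
E
python3 -c "
from h import *
look()"
```

```text
20.7 [   2.6 -150.6  136. ] 62.42339364997158 6.093268880067626 [ 2.3 -2.5  4.2]
.......::::--::::::::::....::----:...   .:--+==--::-:...
.........::=-:::--::::::.::----:.......--=+==-::.:::....
    .......:::::==-::::::-----::....:--++==-::..::.....:
      .......:::::::....-----:::.::-=+==--:.. .---::.:::
       ........:::......--:::::::-=+==--::.   .-:::::.:+
          .............::::::::::-==-::.       :......=@
           ......... .:::::::::..:-*-...      .....  .+@
              ....  .:-::::::...:*#@=:::..    .......-*@
                ..  .-+=::..... -@@@=...::.   .....:--*@
                    :==+-...... -@@@=.  ...  :::::-=--=@
.                   -+==-.....  -@@@=... .  .--------:-%
-.                 .-=---......:+@@#-  ...  .:::-::::::*
+-:.          ...   :::-:.. .:=#@@@@-. . .  .::::::::::+
===-:.        .::   .:-:...:=#@@@@@*:    .  .:::::::::-*
++++=-:.      .:.    .:.:-=#@@@@@@@@=.      ::::::::-=*%
++++++=-:..    ..      .*%@@@@@@@@@@%-.  . .=----===*%@@
++++++++=-:..     .    :%@@@@@@@@@@@@#:..  -#####%%%@@@@
++++++++++==-:.   ..   .*@@@@@@@@@@@@@+:. :*@@@@@@
[... 1233 characters left out ...]
+++++++++#%##***+++++++++++
+===+++++++++++++++++++++++++++++++++#####**++++++++++++
+++++++++++++++++++++++++++++++++++++####***++++++++++++
+++++++++++++++++++++++++++++++++++++*******++++++++++++
+++++++++++++++++++++++++++++++++++++*****++++++++++++++
+++++++++++++++++++++++++++++++++++++****++++++++++++++=
++++++++++++++++++++++++++++++++++++=+*+++++++++++++*=*-
++++++++++++++++++++++++++++++++++++=++++++++++++++=*-: 
++++++++++++++++++++++++++++++++++++=++++++++++++=*::   
++++++++++++++++++++++++++++++++++++=++++++++++=+::     
+++++++++++++++++++++++++++++++++++++++++++++=+::       
++++++++++++++++++++++++++++++++++++++++++*=*::         
++++++++++++++++++++++++++++++++++++=+++==*::
```

>>> servo_tool([
  [[-5, 0, 5], 0, 1],
  [[-5, 0, 6], 0, 1],
  [[-4, 0, 6], 0, 1],
  [[-3, 0, 6], 0, 1],
  [[-2, 0, 7], 0, 1],
  [[0, 0, 7], 0, 1],
  [[2, 0, 7], 0, 1],
  [[2, 0, 6], 0, 1],
  [[0, 0, 0], 0, 1],
])

```text
time: 21.65
position: [626.0, -131.4, 84.1]
eef_rot: [-3.133, 0.003, 1.742]
ft_force: [-4.8, -12.0, 3.2]
grip_width: 66.7
finger_force: 7.2
```

```bash
python3 -c "
from h import *
look()"
```

```text
21.65 [  -2.8 -166.3   84.1] 66.6542150859039 7.222584188057226 [ -4.8 -12.    3.2]
.:::::::::::::::::::::::::.......::-*-..   .:--++==--...
....::::::::::::::::::::......:::-=*%=.  ..-=++==-:-:...
......:::::::::::::::::.....::--=+*##- ..-=++=--=::::...
 .......:::--::::::::::...::-=+*###*+:.--++=--:=+=-:..--
   ......::=-:::--::::::::--=#@@@#+==--+==--:.:****=-=+*
    .......:::::=--:::::----+@@@@#++++==--:. .=*********
      .......::::::::...--::-=+*%#*+===-:.   :**********
        .......::::.....:::::::-=+==-=#*-.   :**********
          .............::::::::::---=+@@#-.  :**********
            ..........::::::::...-=+**#@@*: .-**********
             ...... .--:::::....:+******@@= .***********
               .    .++-........-*#*****@@+.:+*********+
:.                  .===:.......=*******@@+.-+********++
+=:.                :===:... ..:+******#@@+.+********+++
%#+=:.         .    .---:.....:-+*****#@@@-.+**+***+++++
%%%#+-.       .:.   .:--....:-++*#**#@@@@+..+**+**++++++
%%%%%+-..     .:.   .-::..=+**%%%%@@@@@%+..-++++++++++++
%%%##*=-:.    .::    ...:=#%@@@@@@@@@%*+-..+*++
[... 1201 characters left out ...]
 .-=+
+++++++++++++++++++++++++++++=-..                   .+++
+++++++++++++++++++++++++++=-.                      .+++
+++++++++++++++++++++++++=-.                        .+=+
+++++++++++++++++++++++=-.                          :*++
+++++++++++++++++++++=-:.                           :+==
+++++++++++++++++++=+:.                              :==
+++++++++++++++++++:.                                .-=
++++++++++++++++=-.                                   :+
++++++++++++++=-.                                     .+
++++++++++++=-.                                        :
++++++++++=-..                                          
++++++++=-.                                             
++++++=-..
```

The beaker is now near upright: lip at rows 4–19, foot at the bottom. I'll back off the wall and carry it to its original spot.

>>> servo_tool([
  [[-8, 0, 0], 0, 1],
  [[-14, -10, 0], 0, 1],
  [[-18, -18, 0], 0, 1],
  [[-20, -21, 0], 0, 1],
  [[-20, -21, 0], 0, 1],
  [[-20, -21, 0], 0, 1],
  [[-16, -16, 0], 0, 1],
  [[-10, -10, 0], 0, 1],
  [[0, 0, 0], 0, 1],
  [[0, 0, 0], 0, 1],
])

```text
time: 22.7
position: [534.9, -271.0, 84.9]
eef_rot: [-3.141, -0.001, 1.738]
ft_force: [-0.0, 0.5, -0.8]
grip_width: 66.6
finger_force: 5.9
```

```bash
python3 -c "
from h import *
a=look();print(observe()['position']);b=grab_frame('side');o=observe();c=proj(b,o['position']+[0,0,18.7])[0].astype(int);print(asc(mouth(b,(c[0]-25,c[1]-22,c[0]+25,c[1]+25))))"
```

```text
22.7 [-116.  -288.7   84.9] 66.58738071137392 5.8956293217488565 [-0.   0.5 -0.8]
::::::::::::::::::::::::...........:--::    ..-+++==-::=
::::::::::::::::::::::::::.......:-=-:.   ..-=++==----::
:::::::::::::::::::::::::......::=*%%*-. .--+++=---+++=-
:::::::::::::::::::::::......::==+%@@@%=--+++=-::==+++++
.:::::::::::::::::::::.....::-=++*##%@@*+++==-:..=-=++++
...:::::::::::::::::::....:--=+*##****#++==-:.. :=--=+++
....::::--:::::::::::::.::---=*##***+++==-+-.  .+==--=++
......::==-:::::::::::::----:-+***++++=--*@*:  .++==--=+
 ......:-=-:::-=-:::::::---:::-==*++==--=%@@=   :+====-=
  .......:::::-=-:::::..::::::::-===--==+*@@*.   ..-==--
    ......::::::::::....::::::::::--=+****%@%-     .-==-
       .....::::::......::::::::..-+*****+#@@=      .-==
      ........::.......::::::::..:+*****++%@@=. . .. .-=
        ............::.::::::....-******+*@@%--==------=
          ........ .-=-::::......-*****+*%@@+-%%%####%##
            ...... .=++:.........-******%@@@==@@@@##@@@@
              ..   .==+:.........=****#@@@@+:*@@@%++*@@@
                   :===-..... .:-+###@@@@@+.:%@@@
[... 3686 characters left out ...]
:::::-=++++++++++++=:................
:::::::::::::::::::-=+++++++++++-:................
::::::::::::::::::::-==+++++++=-:.................
::::::::::::::::::::::--======-:..................
::::::::::::::::::::.:::::::::....................
::::::::::::::::::::::.:..........................
::::::::::::::::::::..::..........................
:::::::::::::::::::::.:.:.........................
:::::::::::::::::::::::::.........................
:::::::::::::::::::::.:::.........................
::::::::::::::::::::::::...:......................
::::::::::::::::::::::.:.:........................
::::::::::::::::::::.:.:....:.....................
::::::::::::::::::::::.:..........................
```

>>> servo_tool([
  [[0, 0, 12], 0, 1],
  [[0, 0, 12], 0, 1],
  [[0, 0, 10], 0, 1],
  [[0, 0, 8], 0, 1],
  [[0, 0, 5], 0, 1],
  [[0, 0, 4], 0, 1],
  [[0, 0, 0], 0, 1],
])

```text
time: 23.5
position: [534.9, -271.5, 33.6]
eef_rot: [-3.141, -0.001, 1.739]
ft_force: [-0.0, 0.2, -0.1]
grip_width: 66.7
finger_force: 5.9
```

>>> servo_tool([
  [[0, 0, 3], 0, 1],
  [[0, 0, 3], 0, 1],
  [[0, 0, 0], 0, 1],
])

```text
time: 23.8
position: [535.0, -271.6, 28.0]
eef_rot: [-3.141, -0.0, 1.739]
ft_force: [0.5, 0.2, -1.2]
grip_width: 66.5
finger_force: 5.9
```

```bash
python3 -c "
from h import *
look()"
```

```text
23.8 [-115.9 -289.3   28. ] 66.4664856195863 5.90629799893577 [ 0.5  0.2 -1.2]
::::::::::::::::::::..     ..   .......::-::   ..-+++=--
::::::::::::::::::::::..   .   .......::::.   .-=++==-:-
:::::::::::::::::::::::..   ........:--:.   .:-+++====-:
:::::::::::::::::::::::::.........::+##=.  .-=++==+#%%*:
:::::::::::::::::::::::::::......:=+#@@%+:--+++=-*%@@@@+
::::::::::::::::::::::::::.....::=+**#@@%=+++=-:-@@@@@@#
.:::::::::::::::::::::::.....::=++*****@%++==-:.+@@@@@@%
..:::::::::::::::::::::.....:-=*###***++++==:. :#@@@@@@@
....:::::::::::::::::::...::--*####*++++==+#-  -@@@@@@@@
.....::::::::::::::::::.::---=*##**+++==--#@*. =@@@@@@@@
 .....:::-=-::::::::::::----::-+*++++=--==#@@-.*@@@@@@@@
   .....:-+-::::=-:::::::--::::-==+=====++*@@+:@@@@#****
    .....::::::-+=:::::::::::::::----+***+*@@+-@%****+**
     ......:::::::::::..:::::::::::=+***++*@@+:*********
       .....::::::::....::::::::..=*****++%@@--+********
        ......:::::.....:::::::...+******%@@+.=+****++**
          ...........::::::::....:+****##@@%-.=+++++++++
           ..........-+-:::......:****#@@@%=. ......
[... 1188 characters left out ...]
             
:::++:                 .:-==+==-:..                     
:::+*:                    ......                        
:::+*:                                                  
::-+*:                                                  
::=+*:                                                  
::++=.                                                  
:-++:                                                   
-=*=.                                                   
=*+:                                                    
*+-.                                                    
+-.                                                     
::.                                                     
::
```

>>> servo_tool([
  [[0, 0, 3], 0, 1],
  [[0, 0, 3], 0, 1],
  [[0, 0, 0], 0, 1],
])

```text
time: 24.15
position: [534.8, -271.4, 21.7]
eef_rot: [-3.141, -0.001, 1.739]
ft_force: [-0.8, 0.1, -0.8]
grip_width: 66.5
finger_force: 5.9
```

>>> servo_tool([
  [[0, 0, 2], 0, 1],
  [[0, 0, 2], 0, 1],
  [[0, 0, 0], 0, 1],
], grip_force=4)

```text
time: 24.45
position: [534.9, -271.5, 17.9]
eef_rot: [-3.141, -0.0, 1.739]
ft_force: [-0.3, 1.4, -0.5]
grip_width: 66.9
finger_force: 4.0
```

```bash
python3 -c "
from h import *
look()"
```

```text
24.45 [-116.  -289.2   17.9] 66.87428526362957 3.9519102532477746 [-0.3  1.4 -0.5]
::::::::::::::::::::..    ..     ......::::    .-+++=---
::::::::::::::::::::::.      ........:::..   .--++===-::
:::::::::::::::::::::::..   ..:....:-+-.   .:-+++===#+-:
:::::::::::::::::::::::::.........:=*@%=...-=++==+#%@@*-
::::::::::::::::::::::::::......::=+%@@@=--+++=-+%@@@@@%
::::::::::::::::::::::::::....::==+**#@@*+++=-:-%@@@@@@@
::::::::::::::::::::::::.....:=+**#****#++==-:.-@@@@@@@@
..:::::::::::::::::::::....::-*####**++++===:  =@@@#****
...:::::::::::::::::::...::--+####*++++===#%-  =%*******
.....::::::::::::::::::.:----+*#**++++=--+@@+..=********
 .....:::--:::::::::::::----:-=*++++==--=*@@*.:+********
  .....::==-:::--:::::::--:::::-=+==--=++*@@#:-+********
    .....::::::==::::::.:::::::::---=+**++@@#:-=++++++++
     .....:::::--:::::..::::::::::=+****+*@@*...........
       .....::::::::....:::::::..:*****++#@@+.          
        .....:::::......::::::...-*****+#@@@-           
         ............-::::::.....-****##@@@=.           
           ........ :=+-:::.... .=**##@@@@+.    
[... 1192 characters left out ...]
             
::=++:                  ...::....                       
::++=.                                                  
:-++:                                                   
-+*=.                                                   
=*+:                                                    
++-.                                                    
+-.                                                     
::.                                                     
::                                                      
:.                                                      
:.                                                      
:.                                                      
:.
```

>>> servo_tool([
  [[0, 0, 2], 0, 1],
  [[0, 0, 2], 0, 1],
  [[0, 0, 2], 0, 1],
  [[0, 0, 0], 0, 1],
])

```text
time: 24.9
position: [535.2, -271.8, 12.0]
eef_rot: [3.142, 0.0, 1.739]
ft_force: [-0.7, 0.5, -1.1]
grip_width: 66.8
finger_force: 3.9
```

>>> servo_tool([
  [[0, 0, 2], 0, 1],
  [[0, 0, 2], 0, 1],
  [[0, 0, 0], 0, 1],
])

```text
time: 25.2
position: [535.9, -272.5, 8.7]
eef_rot: [3.14, 0.002, 1.739]
ft_force: [0.3, -1.9, 3.8]
grip_width: 66.1
finger_force: 3.8
```

```bash
python3 -c "
from h import *
look()"
```

```text
25.2 [-115.2 -290.4    8.7] 66.07187790776233 3.7928567063011087 [ 0.3 -1.9  3.8]
:::::::::::::::::::..       .     .....::::.   .-=++==--
:::::::::::::::::::::.        ........::::.   .-+++==---
::::::::::::::::::::::..      ......:-+-.   .--++===+-::
::::::::::::::::::::::::..  .......:=*@%=. .-+++=-=*#=:.
:::::::::::::::::::::::::........:-=+%@@@=-=+++=-=+**+=-
::::::::::::::::::::::::::.....::=++**#@@*+++=-:-+*****+
:::::::::::::::::::::::::.....:=++*****+#++==-:.+*******
.::::::::::::::::::::::.....::=+###***++++==:. :+*******
...::::::::::::::::::::....:--+####*+*++===%+. -+*******
....:::::::::::::::::::..::--=*##**+++====*@%-.-++++++++
.....::::::::::::::::::.:---:-=**++++=--=+*@@= .........
  .....::---::::::::::::---::::-=++=====*++@@=.         
    ....:-=-:::--::::::::-:::::::-=--+***+*@@+.         
    .....::::::==-:::::.::::::::::-=+*****@@@-          
      .....::::-:::::...::::::::.:+******#@@*.          
       .....::::::::....:::::::..:******#@@@+.          
         .....::::.....::::::....:*****#@@@*.           
           ..........:=:::::.....:**##@@@@*:     
[... 1133 characters left out ...]
              
:-++:                  ..::::::..                       
-=*=.                                                   
=*+:                                                    
*+-.                                                    
+-.                                                     
::.                                                     
::.                                                     
:.                                                      
:.                                                      
:.                                                      
:.                                                      
.                                                       
.
```

>>> servo_tool([
  [[4, 0, 1], 0, 1],
  [[4, 0, 0], 0, 1],
  [[0, 0, 0], 0, 0.2],
  [[0, 0, 0], 0, 0.15],
  [[0, 0, 0], 0, 0.1],
  [[0, 0, 0], 0, 0],
  [[0, 0, 0], 0, 0],
  [[0, 0, 0], 0, 0],
], grip_force=3)

```text
time: 26.05
position: [533.7, -263.7, 7.1]
eef_rot: [-3.141, -0.0, 1.739]
ft_force: [0.6, -0.4, 0.1]
grip_width: 85.8
finger_force: 0.0
```

```bash
python3 -c "
from h import *
look()"
```

```text
26.05 [-115.8 -281.3    7.1] 85.84761136775974 0.0 [ 0.6 -0.4  0.1]
:::::::::::::::::::...     .     ......:-:.    .-+++==+-
:::::::::::::::::::::..      ... ....::::.. ..-=++==+#@%
:::::::::::::::::::::::.    ..:....:-+*-::..--+++=-#%@@@
::::::::::::::::::::::::.. .......:=+%@%*-:-+++=-:=@@@@@
::::::::::::::::::::::::::......::=+*%@@@==+++=-::*@@@@@
::::::::::::::::::::::::::....::=+*####%#+++=-:. :%@@@#*
::::::::::::::::::::::::.....:=+*####***++==+:.  :#%****
..:::::::::::::::::::::....::=*####**+++==-+@+:  :+*****
...:::::::::::::::::::....:=+*####*++++==-=%@@+. -+*****
....:::::::::::::::::::.:-=*####**+++====+**@@@-.=******
 .....:::--:::::::::::::--+####*++++=--+****#@@+.=++++++
  .....::==-:::-=-::::::--+*##**++====+******@@*.....:..
   ......:-::::=+-::::::::-=*++++=--+********@@#:       
    ......:::::--:::::..::::-=+==-=+*********@@#:       
      .....:::::::::...:::::::---+*********+*@@*.       
        .....:::::.....::::::::=+*##*******+#@@+.       
         ......:......::::::..=*###********#@@@-        
          ...........:::::....+####*******#@@@+.        
      
[... 1179 characters left out ...]
           
::::-++:                 ..:-===-::.                    
:::-=+=.                    .....                       
::-+*+:                                                 
--+*+-.                                                 
++*+-.                                                  
*+=::.                                                  
=::::.                                                  
::::.                                                   
::::.                                                   
::::.                                                   
::::.                                                   
:::.                                                    
:::.
```

>>> servo_tool([
  [[0, 0, -10], 0, 0],
  [[0, 0, -30], 0, 0],
  [[0, 0, -40], 0, 0],
  [[0, 0, -50], 0, 0],
  [[0, 0, -50], 0, 0],
  [[0, 0, -20], 0, 0],
  [[0, 0, 0], 0, 0],
])

```text
time: 26.8
position: [535.9, -265.2, 212.3]
eef_rot: [3.135, 0.007, 1.739]
ft_force: [-1.0, -0.8, 0.3]
grip_width: 87.4
finger_force: 0.0
```

```bash
python3 - <<'E'
from h import *
np.set_printoptions(precision=1,suppress=True)
st()
w=grab_frame('wrist');a=grab_frame('scene');b=grab_frame('side');pickle.dump((a,b,w),open('f14.pkl','wb'))
c=proj(a,[534,-270,30])[0].astype(int);print(c,proj(a,[[534,-270,0],[534,-270,62]]))
print(asc(mouth(a,(c[0]-25,c[1]-24,c[0]+25,c[1]+24))))
c=proj(w,[534,-270,62])[0].astype(int);print(c)
print(asc(mouth(w,(c[0]-60,c[1]-60,c[0]+60,c[1]+60))[::4,::2]))
E
```

```text
26.8 [-113.9 -283.2  212.3] 87.36887313775365 0.0 [-1.  -0.8  0.3]
[316 272] [[315.4 282.2]
 [317.8 261.5]]
                                   -%%###**#@@@@@@
                                   :#@%#**+*#@@@@@
                  ..:::----::..    .+@%#*++*#@@@@@
                .:=*#%%%%%%##*+-:.  -@%#*++*#%@@@@
              .:=#@@@@@@@@@@@@@%*+-.:%%#***#%%@@@@
             .=%@@@@@%######%@@@@@%*-#@###%@@@@@@@
            .=@@@@##############%@@@%#@%%@@@@@@@@@
           .=@@@###############*##%@@@@@@@@@@@@@@#
           -@@@#**##############***#@@@@@@@@@@%***
          :#@@#**###############****#@@@@@@@#*****
          -@@%***################*****@@@%********
          =@@#****#############********@@@*++++***
          =@@#****##############********@@*==+++++
          =@@#***##############*********@@*:......
          -@@%****#############*********@@#:      
          .*@@#***#############*********@@#:      
           -@@@#**#############*******+*@@*.      
           .*@@%##############*********#@@+.      
           .=#@@@%############********#@@@-       
           .-=#@@@%####
[... 2579 characters left out ...]
@@***************************@@@=            
         .    :@@@*************************@@@=             
                +@@@#********************@@@#             . 
            .     +@@@@#**************@@@@%.                
                    :#@@@@@@@@%@@@@@@@@%:       ..       .  
      .  .              .=*#%@@@%##=.                       
  .             .           .                               
  .                            .    .                       
   .             .     .                 .              .   
                                  .                .        
.    .       . .                                 .          
         .  .                              .
```

The beaker stands upright, empty, released (wrist: concentric rim and floor). Next I'll measure the pointer angle and look for stray balls, then go to the bar.

>>> servo_tool([
  [[35, -1, 0], 0, 0.54],
  [[45, -1, 0], 0, 0.54],
  [[45, -1, 0], 0, 0.54],
  [[45, -1, 0], 0, 0.54],
  [[45, -1, 0], 0, 0.54],
  [[45, -1, 0], 0, 0.54],
  [[45, 0, 0], 0, 0.54],
  [[35, 0, 0], 0, 0.54],
  [[0, 0, 0], 0, 0.54],
  [[0, 0, 0], 0, 0.54],
])

```text
time: 27.95
position: [469.9, 71.0, 205.8]
eef_rot: [-3.138, -0.0, 1.741]
ft_force: [-0.6, 0.1, 0.1]
grip_width: 39.9
finger_force: 0.0
```

```bash
cat >> h.py <<'E'
def W(x,y,z): c,s=np.cos(th),np.sin(th);return np.array([B0[0]+c*x-s*y,B0[1]+s*x+c*y,z])
def ony(f,u,v,yb):
    c,d=ray(f,u,v); cb,e=tb(c),tb(c+d*100); e=e-cb; return cb+e*(yb-cb[1])/e[1]
E
python3 - <<'E'
from h import *
np.set_printoptions(precision=3,suppress=True)
st();w2=grab_frame('wrist');pickle.dump(w2,open('w15.pkl','wb'))
a0,b0=pickle.load(open('f0.pkl','rb'));a,b,w=pickle.load(open('f14.pkl','rb'))
for n,f in(('scene0',a0),('scene',a),('side0',b0),('side',b)):
    g=f['frame'].astype(int).mean(2)
    h=proj(f,W(65,140,103))[0]
    print(n,'hinge px',h)
    pts=[]
    for t in np.arange(.45,.95,.01):
        v=[]
        for r in np.arange(60,108,4):
            p=proj(f,W(65-r*np.cos(t),140,103+r*np.sin(t)))[0]
            v.append(cv2.getRectSubPix(g.astype(np.float32),(1,1),(float(p[0]),float(p[1])))[0,0])
        pts.append(np.mean(v))
    pts=np.array(pts);ts=np.arange(.45,.95,.01);i=pts.argmin();m=pts<pts.min()+.35*(np.median(pts)-pts.min());m&=abs(ts-ts[i])<.12
    print(' ray-dark angle',ts[i],(ts[m]*(np.median(pts)-pts[m])).sum()/(np.median(pts)-pts[m]).sum(),pts.min(),np.median(pts))
    k0=(233.8,144.4) if n[:2]=='sc' else (221.3,218.2)
    x,y=int(k0[0])-6,int(k0[1])-6;s=g[y:y+13,x:x+13];wt=np.clip(70-s,0,None)
    u=x+(wt.sum(0)*np.arange(13)).sum()/wt.sum();v=y+(wt.sum(1)*np.arange(13)).sum()/wt.sum()
    P=ony(f,u,v,140);print(' knob',u,v,P,np.arctan2(P[2]-103,65-P[0]),np.hypot(P[2]-103,65-P[0]))
E
```

```text
27.95 [-122.8   59.4  205.8] 39.932285963291626 0.0 [-0.6  0.1  0.1]
scene0 hinge px [255.574 159.816]
 ray-dark angle 0.7500000000000002 0.744663859265537 51.493546 130.68176
 knob 234.53446284174046 144.33307662687716 [-17.95  140.    178.272] 0.7369093554085018 112.01166405854941
scene hinge px [255.574 159.816]
 ray-dark angle 0.7500000000000002 0.7446223015417651 51.474655 130.35175
 knob 234.5310559006211 144.33074534161491 [-17.963 140.    178.283] 0.7369055972821053 112.02817831075691
side0 hinge px [184.852 236.629]
 ray-dark angle 0.6900000000000002 0.6857053603496113 99.70034 225.04056
 knob nan nan [nan nan nan] nan nan
side hinge px [184.852 236.629]
 ray-dark angle 0.6900000000000002 0.6857006888373284 99.33817 224.99463
 knob nan nan [nan nan nan] nan nan<stdin>:20: RuntimeWarning: invalid value encountered in scalar divide
```

>>> servo_tool([
  [[-2, 3, 30], 0, 0.54],
  [[0, 0, 30], 0, 0.54],
  [[0, 0, 25], 0, 0.54],
  [[0, 0, 15], 0, 0.54],
  [[0, 0, 10], 0, 0.54],
  [[0, 0, 7], 0, 0.54],
  [[0, 0, 0], 0, 0.54],
])

```text
time: 28.7
position: [474.2, 68.3, 89.5]
eef_rot: [-3.14, -0.0, 1.738]
ft_force: [-0.1, 0.3, 0.8]
grip_width: 39.4
finger_force: 0.0
```

>>> servo_tool([
  [[0, 0, 0], 0, 0.8],
  [[0, 0, 0], 0, 1],
  [[0, 0, 0], 0, 1],
  [[0, 0, 0], 0, 1],
], grip_force=25)

```text
time: 29.1
position: [474.6, 69.1, 90.7]
eef_rot: [3.14, 0.0, 1.739]
ft_force: [0.7, -0.9, 0.0]
grip_width: 15.4
finger_force: 0.0
```

```bash
python3 -c "
from h import *
st()"
```

```text
29.1 [-118.5   56.7   90.7] 15.398205153037756 0.0 [ 0.7 -0.9  0. ]
```

>>> servo_tool([
  [[0, 0, 0], 0, 1],
  [[0, 0, 0], 0, 1],
  [[0, 0, 0], 0, 1],
])

```text
time: 29.4
position: [474.6, 69.1, 90.4]
eef_rot: [3.141, 0.0, 1.739]
ft_force: [0.8, 0.5, 1.7]
grip_width: 9.1
finger_force: 25.0
```

```bash
python3 -c "
from h import *
st()
import numpy as np
for t in (.2,.4,.55,.7,.715):
    x=65-185*np.cos(t)+5*np.sin(t); z=103+185*np.sin(t)+5*np.cos(t); print(t,x.round(1),z.round(1),(z-18.7).round(1))"
```

```text
29.4 [-118.5   56.7   90.4] 9.099383348817936 24.99650090932846 [0.8 0.5 1.7]
0.2 -115.3 144.7 126.0
0.4 -103.4 179.6 160.9
0.55 -90.1 204.0 185.3
0.7 -73.3 226.0 207.3
0.715 -71.4 228.1 209.4
```

Bar gripped (9 mm, 25 N). Raising the cover along its arc.

>>> servo_tool([
  [[0, 1, -13], 0, 1],
  [[0, 1.5, -13], 0, 1],
  [[0, 2.5, -12.5], 0, 1],
  [[0, 3.5, -12.5], 0, 1],
  [[0, 4.5, -12], 0, 1],
  [[0, 5, -12], 0, 1],
  [[0, 6, -11.5], 0, 1],
  [[0, 7, -11], 0, 1],
  [[0, 7.5, -10.5], 0, 1],
  [[0, 8, -10], 0, 1],
])

```text
time: 30.4
position: [516.6, 75.8, 207.0]
eef_rot: [-3.132, 0.001, 1.74]
ft_force: [-3.5, -3.1, -3.6]
grip_width: 8.6
finger_force: 25.0
```

>>> servo_tool([
  [[0, 0, 0], 0, 1],
  [[0, 0, 0], 0, 1],
  [[0, 0, 0], 0, 1],
])

```text
time: 30.7
position: [516.4, 75.8, 206.8]
eef_rot: [-3.133, 0.001, 1.74]
ft_force: [-4.8, -3.5, -2.4]
grip_width: 9.0
finger_force: 25.0
```

```bash
python3 - <<'E'
from h import *
st();p=tb(observe()['position'])
x,z=p[0]-1.5,p[2]+17.6
print('bar',x,z,'t from z',[ (np.arctan2(z-103,65-x)-np.arctan2(5,185)).round(3)], 'r',np.hypot(z-103,65-x))
a=grab_frame('scene');b=grab_frame('side');w=grab_frame('wrist');pickle.dump((a,b,w),open('f16.pkl','wb'))
for f,box in((b,(175,165,290,245)),(a,(215,95,300,190))): print(asc(mouth(f,box)))
E
```

```text
30.7 [-76.1  56.3 206.8] 8.962504979423604 25.000821948051453 [-4.8 -3.5 -2.4]
bar -77.64854717952649 224.38448909434157 t from z [np.float64(0.678)] r 187.30403680947168
:=++*******####%%%%%%%%%%%%%%%%+----+++++++++++++++++++=:::::::::::::::::--=++-:::::::::::::::::------------=====-:
:=++***********####%%%%%%%%%%%%#++==+++++++++++++++++++=----::::::::::::---=++-:::::::::::::::.:-============--:::.
:=+++*************##############**+=++++++++++++++++++++++=======--:::::---+++=::::::::::::::...:=++++++++++==:....
-++++**************************##*++++++++++++++++++++++++++++++++=:::::---++*=-::::::::::::.....-=+++++++++=-:....
=+++++*************************##++++++++++++++++++++++++++++**+*#+-::::::-+**=-:::::::.:.:.......:-=======--:.....
#*+++**************************#*++++++++++++++++++++++++++++#%#%%*-::::::-***=::::.:..............:::--::::......:
%########**********************#++++++++++++++++++++++++++***%%%%%*=::::::-+**=::::..:.:..........................:
%%%%%%%%%%##******************#*++++++++++++++++++++++++**##%%%%%%*=-::::::=**=::::::..............................
%
[... 15820 characters left out ...]
++++++++++++
    .=+-.:++++++++++++#@@%*++++++++++++++**+++++*####*+==++++++++++++++++++++++++++++
    .+#*=-+++++++++++++*@@@#*+++++++++++*##*+**###*++==++++++++++++++++++++++++++++++
     :+**+++++++++++++++*#@@%*++++++**++*#%##%##*+==+++++++++++++++++++++++++++++++++
      .-*#+++++++++++++++++%@@#**++*#%#++*#%##++==+++++++++++++++++++++++++++++++++++
        :=++++++++++++++++++*@@%%#**%%#*+###*+=++++++++++++++++++++++++++++=+++++++++
         .++++++++++++++++++++#@@@%*#%%#*+*#%#*++++++++++++++++++++++++++++++++++++++
         .++++++++++++++++++++++%@@####**+=+*###*++++++++++++++++++++++++++++++++++++
         .+++++++++++++++++++++++#@@%#++*++==+###*++++++++++++++++++=++++++++++++++++
```

```bash
cat > ptr.py <<'E'
from h import *
def fitline(f,p,q,sgn,half=4,n=24,lo=.15,hi=.8):
    """centroid of dark(sgn=-1) ridge perpendicular to p-q -> line (point,dir), rms"""
    g=cv2.cvtColor(f['frame'],cv2.COLOR_RGB2GRAY).astype(np.float32);p,q=np.array(p,float),np.array(q,float);d=(q-p)/np.linalg.norm(q-p);nr=np.array([-d[1],d[0]]);P=[]
    s=np.arange(-half,half+.01,.25)
    for t in np.linspace(lo,hi,n):
        c=p+t*(q-p);m=(c+s[:,None]*nr).astype(np.float32)
        v=cv2.remap(g,m[:,0].copy(),m[:,1].copy(),cv2.INTER_LINEAR).ravel()
        w=np.clip(np.median(v)-v-15,0,None)
        if w.sum()>0:P.append(c+nr*(w*s).sum()/w.sum())
    P=np.array(P,np.float32);L=cv2.fitLine(P,cv2.DIST_HUBER,0,.01,.01).ravel()
    r=np.abs((P-L[2:])@np.array([-L[1],L[0]]));return L,r.mean()
def plane(f,L):
    c,d1=ray(f,*L[2:]);_,d2=ray(f,*(L[2:]+50*L[:2]));n=np.cross(d1,d2);return n/np.linalg.norm(n),c
def ang3(a,La,b,Lb):
    n1,c1=plane(a,La);n2,c2=plane(b,Lb);d=np.cross(n1,n2);d/=np.linalg.norm(d)
    if d[2]<0:d=-d
    x0=np.linalg.lstsq(np.array([n1,n2,d]),[n1@c1,n2@c2,0],rcond=None)[0]
    db=np.r_[R0@d[:2],d[2]];s=(179-x0[2])/d[2]
    return np.arctan2(db[2],-db[0]),db,tb(x0+s*d),tb(x0+d*(103-x0[2])/d[2])
E
python3 - <<'E'
from ptr import *
np.set_printoptions(precision=3,suppress=True)
a,b,w=pickle.load(open('f14.pkl','rb'))
for hs,hd in ((2.5,3),(3,4),(4,4)):
    La,ra=fitline(a,(256.4,158.6),(234.5,144.3),-1,hs);Lb,rb=fitline(b,(184.2,238.7),(221.3,218.2),-1,hd)
    print(La,ra,Lb,rb);print(ang3(a,La,b,Lb))
E
```

```text
[  0.824   0.567 245.801 152.109] 0.06154217 [  0.886  -0.464 203.374 227.313] 0.07080448
(np.float64(0.7155761515030106), array([-0.755,  0.023,  0.656]), array([-17.568, 148.862, 179.   ]), array([ 69.861, 146.229, 103.   ]))
[  0.825   0.565 245.003 151.572] 0.06516209 [  0.885  -0.465 203.364 227.293] 0.07413387
(np.float64(0.714050739772346), array([-0.756,  0.019,  0.655]), array([-17.777, 148.531, 179.   ]), array([ 69.923, 146.267, 103.   ]))
[  0.827   0.562 247.567 153.324] 0.07715251 [  0.885  -0.465 203.364 227.293] 0.07413387
(np.float64(0.7103582794173167), array([-0.758,  0.014,  0.652]), array([-18.166, 148.148, 179.   ]), array([ 70.191, 146.531, 103.   ]))
```

>>> servo_tool([
  [[0, 2, -2.5], 0, 1],
  [[0, 2, -2.5], 0, 1],
  [[0, 0, 0], 0, 1],
  [[0, 0, 0], 0, 1],
  [[0, 0, 0], 0, 1],
])

```text
time: 31.35
position: [520.6, 76.4, 211.8]
eef_rot: [-3.133, 0.001, 1.74]
ft_force: [-4.1, -3.9, -2.2]
grip_width: 9.2
finger_force: 25.0
```

```bash
python3 - <<'E'
from ptr import *
np.set_printoptions(precision=3,suppress=True)
st();P=[tb(observe()['position'])];a=grab_frame('scene');b=grab_frame('side');pickle.dump((a,b),open('f17.pkl','wb'))
P.append(tb(observe()['position']))
for p in P:
    d=p-np.array([-118.5,56.7,90.4]);ch=np.hypot(d[0],d[2]);print('chord t',2*np.arcsin(ch/2/185.07),'polar',np.arctan2(p[2]+17.6-103,66.5-p[0])-.027)
# edges in side image: LSD segments near pointer direction
for n,f,box in(('side',b,(180,165,262,245)),('scene',a,(215,95,300,190))):
    g=cv2.cvtColor(f['frame'],cv2.COLOR_RGB2GRAY)
    L=cv2.createLineSegmentDetector().detect(g)[0][:,0]
    for l in L:
        m=(l[:2]+l[2:])/2;ln=np.hypot(*(l[2:]-l[:2]))
        if ln>14 and box[0]<m[0]<box[2] and box[1]<m[1]<box[3]:
            e=np.array([ony(f,l[0],l[1],130),ony(f,l[2],l[3],130)]);dd=e[1]-e[0]
            t=np.arctan(-dd[2]/dd[0])
            if .4<t<1: print(n,l.round(1),round(ln,1),'t',round(t,3),e[:,[0,2]].round(0).tolist())
E
```

```text
31.35 [-71.9  56.3 211.8] 9.19110468719017 24.998888969421387 [-4.1 -3.9 -2.2]
chord t 0.7178400967814303 polar 0.7129695493697615
chord t 0.7177117657959445 polar 0.7128252743404504
side [217.  222.2 193.7 234.3] 26.3 t 0.699 [[-11.0, 151.0], [47.0, 102.0]]
side [186.1 232.9 219.2 215. ] 37.6 t 0.706 [[65.0, 104.0], [-17.0, 174.0]]
side [235.5 168.7 199.5 190.9] 42.3 t 0.708 [[-57.0, 304.0], [19.0, 239.0]]
side [224.2 196.2 239.4 191.9] 15.8 t 0.458 [[-31.0, 231.0], [-63.0, 246.0]]
scene [249.3  93.3 263.8 100.6] 16.2 t 0.514 [[30.0, 324.0], [86.0, 293.0]]
scene [243.2 149.3 272.1 164. ] 32.4 t 0.617 [[7.0, 159.0], [128.0, 73.0]]
scene [246.7 154.6 232.1 146.4] 16.8 t 0.651 [[20.0, 137.0], [-35.0, 179.0]]
scene [226.5 176.2 253.4 192.7] 31.5 t 0.737 [[-58.0, 89.0], [48.0, -7.0]]
scene [254.2 189.7 227.7 173.8] 30.9 t 0.725 [[52.0, 3.0], [-53.0, 96.0]]
scene [278.2 173.  256.1 160.7] 25.3 t 0.65 [[159.0, 29.0], [59.0, 105.0]]
```

```bash
python3 - <<'E'
from ptr import *
np.set_printoptions(precision=3,suppress=True)
a0,b0=pickle.load(open('f0.pkl','rb'));a1,b1,_=pickle.load(open('f14.pkl','rb'));a,b=pickle.load(open('f17.pkl','rb'))
for f in(b1,b):print(fitline(f,(184.2,238.7),(221.3,218.2),-1,3))
for n,f0,f in(('scene',a0,a1),('side',b0,b1),('sceneNow',a0,a),('sideNow',b0,b)):
    d=np.abs(f0['frame'].astype(int)-f['frame']).mean(2)>30
    k,l,s,c=cv2.connectedComponentsWithStats(d.astype(np.uint8))
    print(n,[(c[i].round().tolist(),s[i,4].tolist()) for i in range(1,k) if s[i,4]>=6])
E
```

```text
(array([  0.886,  -0.464, 203.374, 227.313], dtype=float32), np.float32(0.07080448))
(array([  0.887,  -0.462, 202.446, 227.863], dtype=float32), np.float32(0.11706098))
scene [([31.0, 1.0], 11), ([71.0, 76.0], 12473), ([225.0, 9.0], 253), ([321.0, 107.0], 10860), ([300.0, 8.0], 26), ([243.0, 25.0], 84), ([283.0, 39.0], 42), ([298.0, 73.0], 39), ([270.0, 84.0], 55), ([338.0, 114.0], 12), ([108.0, 127.0], 6), ([14.0, 140.0], 8), ([282.0, 164.0], 6), ([328.0, 166.0], 10), ([327.0, 170.0], 15), ([17.0, 176.0], 200), ([1.0, 186.0], 11), ([7.0, 195.0], 46), ([26.0, 210.0], 6), ([16.0, 234.0], 234), ([318.0, 269.0], 537)]
side [([213.0, 26.0], 4195), ([289.0, 22.0], 886), ([415.0, 133.0], 11592), ([468.0, 54.0], 2943), ([509.0, 10.0], 12), ([284.0, 73.0], 2058), ([211.0, 71.0], 160), ([216.0, 111.0], 3247), ([490.0, 168.0], 4585), ([284.0, 88.0], 15), ([488.0, 104.0], 20), ([491.0, 109.0], 22), ([216.0, 129.0], 13), ([284.0, 145.0], 72), ([274.0, 158.0], 113), ([454.0, 234.0], 8), ([454.0, 262.0], 90), ([463.0, 270.0], 32), ([510.0, 268.0], 7), ([453.0, 273.0], 20), ([501.0, 298.0], 472), 
[... 764 characters left out ...]
.0, 24.0], 2882), ([262.0, 68.0], 9439), ([420.0, 15.0], 595), ([231.0, 28.0], 52), ([448.0, 34.0], 28), ([221.0, 39.0], 27), ([208.0, 71.0], 119), ([464.0, 126.0], 6200), ([219.0, 78.0], 21), ([499.0, 108.0], 22), ([246.0, 120.0], 69), ([181.0, 122.0], 7), ([210.0, 127.0], 7), ([228.0, 130.0], 6), ([216.0, 146.0], 504), ([272.0, 151.0], 471), ([235.0, 145.0], 6), ([231.0, 176.0], 670), ([254.0, 173.0], 158), ([281.0, 163.0], 19), ([276.0, 168.0], 32), ([247.0, 189.0], 15), ([237.0, 207.0], 564), ([265.0, 217.0], 267), ([203.0, 224.0], 97), ([220.0, 230.0], 391), ([240.0, 228.0], 27), ([497.0, 256.0], 7), ([502.0, 270.0], 16), ([505.0, 278.0], 6), ([493.0, 283.0], 14), ([497.0, 300.0], 307)]
```

The pointer, dish and timer are unchanged, there are no stray balls on the worktop, and the cover (0.715 rad) matches the pointer (0.714 rad). Handing in while holding.

```bash
python3 -c "
from h import *
st();print(hand_in())"
```

```text
31.45 [-72.   56.3 211.8] 8.908716613591828 24.998854100704193 [-4.  -4.5 -1. ]
the job is handed in; nothing more can be done
None
```

Handed in at 31.5 s: the beaker is empty and standing upright on the worktop, and the cover is held at about 0.715 rad against the pointer's 0.714. I did not count the balls in the basin; none showed on the worktop, in the beaker or on the hopper floor. The pour was rough: the beaker slipped in the grip and I let it drop into the hopper before lifting it out.

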